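# Turn the mounted specimen in its slide-jaw carrier and dock it under the microscope

### The arm

A 6-joint arm with a two-finger parallel gripper is mounted at the origin on the work surface. World frame = base frame: x ahead of the robot, y to its left, z up, the work surface at z = 0. Lengths are in m, angles in rad, forces in N, time in s.
With the tool pointing down it reaches from about 0.35 to 0.775 m from the base axis. Payload 5.5 kg.
Tool frame: the origin (TCP) lies midway between the tips of the shut fingers; the grasp point (between the pads) lies 19 mm behind it; z points along the fingers, y is the line along which they close (so a half turn about z gives the same grasp; the last joint's range is limited). The gripper opens to 85 mm and grips with 20 to 120 N. Pads are 22 mm wide; open, the fingers measure 114 mm over their backs; the gripper's body (76 mm by 85 mm) begins 54 mm behind the grasp point. The pads swing forward as they close: fully open they stand 13 mm farther back than shut.
Start: joints at [0.99, 0.313, 0.046, 1.304, 0, 1.431], TCP at [0.245, 0.52, 0.231] pointing down, gripper open.
Joint ranges: [-2.76, 2.76], [-0.86, 1.69], [-1.03, 1.26], [-2.2, 2.34], [-1.47, 1.5], [-3.14, 3.14]. Speed limits (rad/s): [2.57, 2.57, 3.14, 3.14, 3.14, 3.14].

### API

Orientations are given as a unit quaternion [w, x, y, z].
In Python, from workcell import env gives the robot as it stands. The module is installed in compiled form; this text tells all that it offers.
- The arm moves only by the tool carry_out, never from a script. Its argument "series" is a list of rows, each an object with "delta_rot": the turn, a rotation vector about the world's x, y, z normalised to -1 to 1, where 1 is 0.1 rad, a list of three; "travel": the shift along the world's x, y, z normalised to -1 to 1, where 1 is 0.025 m, a list of three; "fingers": the closure, from -1 (fully open) to 1 (shut). In form: [{"delta_rot": [ax, ay, az], "travel": [tx, ty, tz], "fingers": fingers}, ...]. A call has 1 to 5 rows; each row shifts and turns the commanded pose from where the row before left it; what a row does not reach is not made up. A row lasts 1/8 s, in which the tool goes at most 62.5 mm and 10.7 degrees, less where a joint would pass 70% of its speed; a pose out of reach is approached as far as the arm can. A call with a number of a shift or a turn outside -1 to 1 is refused whole. A call with a gripper value outside its range is refused whole. The fingers move at their own pace and stop on an object; "squeeze" is the grip in N (left out, the last holds). Time passes only in rows, so rows that do not move let the fingers close. It gives the time, the measured TCP pose, the force, the opening and the grip force at its end, in the units of the state.
- env.get_state(): the state, without advancing time (a new reading comes with each control period).
- env.read_camera(name): name is "scene" or "top"; returns a dict with "color" (480x640x3 uint8, red, green, blue), "fx", "fy", "cx", "cy" (pixels), "world_from_camera" (4x4, takes a point from camera to world coordinates). Camera axes: x right, y up, looking along -z (the intrinsics and any distortion apply to the point x, -y, -z); pixel columns grow to the right and rows downward; lengths in m; the calibration is good to about 2 mm. A picture is of the moment at which its call begins. There is no depth.
- env.hand_in(): hands the job in; it is judged then, once.
The state is a dict: "clock": time; "joint_pos": joint angles; "qvel": joint speeds; "tau": joint torques, N m; "tcp_pos": TCP position; "orientation": TCP orientation; "wrist_force": force on the tool from outside, world axes, zero at the start; "ft_torque": the same for the moment, N m; "finger_gap": finger opening in m; "grip_force": force on a finger pad.
Only numpy, scipy, OpenCV 4.12 (cv2) and the standard library are available. Lean on these libraries where they do the work, as an engineer would, in place of code of your own. Each camera call takes 0.05 s, during which the arm holds its last target. There are 200 camera calls.

### The job

The red specimen is clamped in its carrier with its polished steel face against the sliding jaw. Slide the jaw open, turn the specimen so that its polished face looks straight up and clamp it again, flat on the bed and square against the fixed jaw, midway along the jaws, never touching the polished face with the fingers. Then slide the carrier, flat on the table, fully home into the bay under the microscope until the brass spring catch clicks shut behind it, without knocking the microscope or disturbing the other things on the table.

Things in the scene. Friction and masses are not known exactly. Their poses are not given: they have to be found in the camera images.
- carrier: loose specimen carrier, about 0.87 kg, flat on the table: blue-grey plate 90 (its x) by 170 (its y) by 10 mm; origin centre of its underside, z up. Carries a slide-jaw clamp along its middle and a handle tab near its +y end. Slides on the table when pushed with 4 to 7 N. Starts on the bay's +y side, up to 0.6 m off, within 0.65 rad of its heading
- carrier_handle (a point): middle of the carrier's orange handle tab: 10 mm thick (carrier x), 26 mm long (carrier y), rising from the plate (10 mm) to 46 mm above the table; this point is at carrier (0, 68, 34) mm
- clamp_bed (a point): on the clamp's bed against the foot of the fixed jaw, at carrier (0, -60, 30) mm. The dark steel bed is 30 mm wide (carrier x, +-15) and 86 mm long (carrier y -73 to +13), top 30 mm above the table. The fixed steel jaw at its -y end has its inner face at carrier y = -60 mm; it is 10 mm thick, 30 mm wide, top 44 mm above the table
- jaw (a joint): the sliding jaw, in m: the gap between the jaws is 20 mm + this value (-12 to +20 mm); grows as the jaw slides open towards the carrier's +y. Stays where left, with about 2 N of friction; at the start 0, closed on the specimen. The jaw is 10 mm thick, 30 mm wide, top 44 mm above the table
- jaw_tab (a point): point in the sliding jaw's orange thumb tab, which stands behind the jaw: 16 mm (carrier x) by 12 mm (carrier y), from 38 to 66 mm above the table; this point is on its axis, 60 mm above the table, 23 mm behind the jaw's inner face
- specimen: loose red resin block, about 70 g; origin at its centre; 20 mm along its x, 50 mm along its y, 27 mm along its z. Its +x face is polished. At the start it lies on the bed between the jaws, z up, +x towards the carrier's +y (against the sliding jaw), its ends 5 to 15 mm beyond the jaws. Polished face up, it is 27 mm wide across the jaws and 20 mm high
- face: the polished steel and brass inset of the specimen, 38 by 18 mm, flush in the middle of its +x face; same frame as the specimen. Fingers must not touch it
- bay: fixed docking bay: two aluminium rails 14 mm high along its y, 93 mm apart inside, end stop at y = -86.5 mm, mouth flaring out to 120 mm from y = 108 to 144 mm. Origin on the table where the carrier's origin lies when home (1.5 mm before the stop); axes then agree with the carrier's. The carrier slides in towards -y, handle tab last
- catch (a joint): brass spring catch on the bay's +x side near the mouth: 0 = out (shut), grows in m as it is pushed aside to +x. The plate pushes it aside 4 to 8 mm on the way in (about 4 N of spring; up to 15 N of push in all); it springs back to 0 behind the plate's +y edge once the carrier is home
- catch_nose (a point): tip of the catch's nose, at bay (39.5, 88.5, 12) mm when out; 12 mm high; its flat face, at bay y = 87.5 mm, looks to -y
- scope: fixed microscope about the bay's far end, origin and axes those of the bay. Foot and column from y = -100 to -260 mm, 180 mm wide, focus knobs included; lamp house and eyepieces behind to y = -330 mm; upper arm 80 mm wide, y = -256 to -21 mm, underside 255 mm above the table; head up to 435 mm; nosepiece 72 mm across at y = -54 mm, an objective at y = -47 mm down to 144 mm
- eyepiece_a: a black eyepiece standing upright, 30 mm across at its head, 45 mm tall, origin centre of its underside; stands to the +x side of the way into the bay
- eyepiece_b: a black eyepiece standing upright, as eyepiece_a, to the -x side of the way into the bay
- relay_tube: tall black tube standing upright, 31 mm across, 76 mm tall, origin centre of its underside
- oil_bottle: small white bottle standing upright, 26 mm across, 60 mm tall, origin centre of its underside
- stage_lock: red U-shaped plastic transport lock lying flat, 34 by 30 by 20 mm high; origin on its underside, in the middle of the U's bar
- adapter: black plug-in power adapter lying on its side, body 70 (along its x) by 40 by 28 mm high with two 18 mm pins at its +x end, origin centre of the body's underside
- dust_cap: black dust cap, a disc 44 mm across and 12 mm high, origin centre of its underside; lies on the -x side of the way into the bay
- slide_box: blue closed box of glass slides, 75 by 110 (along its y) by 30 mm high, origin centre of its underside

How it is judged:
By the outcome, as a careful person would: the job done as asked, in the order asked, and still so for the second after the job is handed in, with the robot touching nothing.
It also fails if it takes over 67 s, if anything falls off the work surface, if the arm or the gripper's body presses on something with over 40 N, if the wrist force passes 120 N, or if a joint passes its speed limit or range.

## Working session

There is one attempt and no reset: what is moved stays moved. The work goes in short steps, Python scripts to look and compute and a tool call to move; the robot and the scene stay as the last step left them, time stands still between calls to the robot, and variables do not carry over. Pictures are saved under pics/ and viewed, at most 10 in all, crops included, and the job is handed in when it is done.

Besides the shell and the picture viewer there is one more tool, called after ">>>" as name(argument=value, ...) on one line, values as JSON. carry_out: Moves the arm, as the interface text tells. Its arguments: {"type":"object","properties":{"series":{"type":"array","items":{"type":"object","properties":{"delta_rot":{"type":"array","items":{"type":"number"}},"travel":{"type":"array","items":{"type":"number"}},"fingers":{"type":"number"}}}},"squeeze":{"type":"number"}},"required":["series"]}

```bash
mkdir -p pics; cat > h.py <<'E'
import numpy as np, cv2
from workcell import env
def cam(n):
    return env.read_camera(n)
def save(c,f): cv2.imwrite('pics/'+f,cv2.cvtColor(c['color'],cv2.COLOR_RGB2BGR))
def ray(c,u,v,z):
    T=np.array(c['world_from_camera']); d=T[:3,:3]@np.array([(u-c['cx'])/c['fx'],-(v-c['cy'])/c['fy'],-1.])
    o=T[:3,3]; return o+d*(z-o[2])/d[2]
def proj(c,p):
    T=np.array(c['world_from_camera']); q=T[:3,:3].T@(np.array(p)-T[:3,3])
    return np.array([c['cx']+c['fx']*q[0]/-q[2], c['cy']-c['fy']*q[1]/-q[2]])
E
python3 - <<'E'
from h import *
for n in('scene','top'):
    c=cam(n); save(c,n+'0.png'); print(n,[k for k in c if k!='color'],c['fx'],c['cx'],c['cy'],np.round(c['world_from_camera'],3).tolist())
print(env.get_state())
E
```

```text
scene ['fx', 'fy', 'cx', 'cy', 'world_from_camera'] 555.6206207129561 313.06878430065814 240.91639122090965 [[-0.793, -0.323, 0.517, 1.048], [0.609, -0.454, 0.65, 0.628], [0.025, 0.831, 0.556, 0.605], [0.0, 0.0, 0.0, 1.0]]
top ['fx', 'fy', 'cx', 'cy', 'world_from_camera'] 609.3262904096387 318.74787935727755 235.31072004790428 [[0.002, 0.998, -0.06, 0.483], [-1.0, 0.001, -0.009, 0.02], [-0.009, 0.06, 0.998, 1.38], [0.0, 0.0, 0.0, 1.0]]
{'clock': 0.1, 'joint_pos': array([9.90403955e-01, 3.13967757e-01, 4.50814722e-02, 1.30362349e+00,
       1.96105108e-06, 1.43121251e+00]), 'qvel': array([ 0.00218505, -0.00098842,  0.00306521,  0.00269707, -0.00146907,
        0.00078933]), 'tau': array([ 2.77123225e-03, -4.81726348e+01,  2.99243867e+01,  1.27396433e-02,
       -1.41682772e-04, -2.62553107e-05]), 'tcp_pos': array([0.24507481, 0.51963656, 0.23046936]), 'orientation': array([-3.02709186e-04,  2.18624058e-01,  9.75808786e-01, -8.01461511e-04]), 'wrist_force': array([ 1.13833253,  0.52192704, -0.589768  ]), 'ft_torque': array([-0.03945174,  0.00925131,  0.02340723]), 'grip_force': 0.0, 'finger_gap': 0.0856753156764576}
```

View pics/scene0.png

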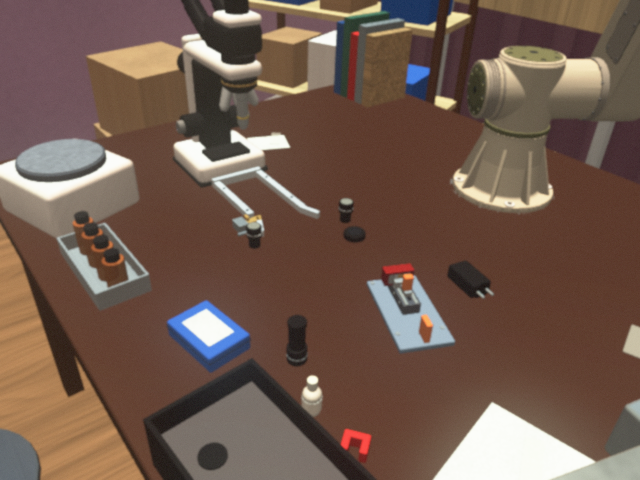

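View pics/top0.png

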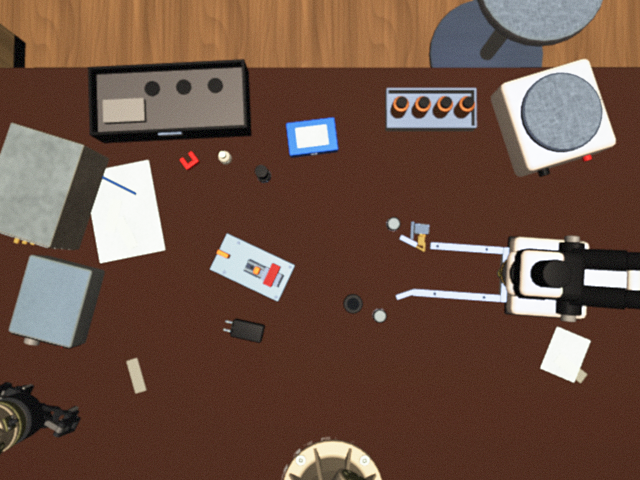

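The scene view shows the carrier near (410,305), the eyepieces at (254,233) and (346,208), and the dust cap at (354,233). The top view shows the carrier centred at about (252,267) with its handle at (222,253), and the bay rails running from x=400 to 505 at rows 247 and 294. The catch is at (420,237) and the microscope is on the right.

```bash
cat > m.py <<'E'
from h import *
def hsv(c): return cv2.cvtColor(c['color'],cv2.COLOR_RGB2HSV)
def carrier(c,roi=None,verbose=True):
    H=hsv(c); a=c['color'].astype(int)
    m=((a[...,2]-a[...,0]>8)&(a[...,1]>90)).astype(np.uint8)
    if roi: k=np.zeros_like(m); k[roi[1]:roi[3],roi[0]:roi[2]]=1; m&=k
    cs,_=cv2.findContours(m,cv2.RETR_EXTERNAL,cv2.CHAIN_APPROX_NONE)
    k=max(cs,key=cv2.contourArea)
    w=np.array([ray(c,p[0][0],p[0][1],.010)[:2] for p in k])
    r=cv2.minAreaRect((w*1000).astype(np.float32)); return r
def blobs(c,kind,z,amin=15):
    H=hsv(c); h,s,v=H[...,0].astype(int),H[...,1],H[...,2]
    if kind=='orange': m=(h>=7)&(h<=18)&(s>190)&(v>140)
    if kind=='red': m=((h<5)|(h>174))&(s>170)&(v>110)
    n,_,st,ce=cv2.connectedComponentsWithStats(m.astype(np.uint8))
    return [(st[i,4],np.round(ce[i],1).tolist(),np.round(ray(c,*ce[i],z)*1000,1).tolist()[:2]) for i in range(1,n) if st[i,4]>=amin]
E
python3 - <<'E'
from m import *
t=cam('top'); s=cam('scene')
print('rect top',carrier(t,(195,220,310,315)))
print('rect scene',carrier(s,(350,250,470,370)))
for k in('orange','red'):
    for n,c in(('t',t),('s',s)): print(k,n,blobs(c,k,.05))
# bay rails in top image: bright pixels
g=cv2.cvtColor(t['color'],cv2.COLOR_RGB2GRAY)
m=(g>120).astype(np.uint8); m[:, :385]=0; m[:,506:]=0; m[:215]=0; m[310:]=0
for nm,r0,r1 in(('up',238,258),('low',285,302)):
  for u in (440,455,470,485,498):
    rows=np.where(m[r0:r1,u])[0]+r0
    print(nm,u,rows.min(),rows.max(),np.round(ray(t,u,rows.min()-.5,.014)*1000,1)[:2],np.round(ray(t,u,rows.max()+.5,.014)*1000,1)[:2])
def up(c,x0,y0,x1,y1,k): return cv2.cvtColor(cv2.resize(c['color'][y0:y1,x0:x1],None,fx=k,fy=k,interpolation=cv2.INTER_CUBIC),cv2.COLOR_RGB2BGR)
A=up(t,205,225,305,309,4); B=up(t,385,210,515,320,4)[:336,:]
C=up(t,385,215,515,310,6)
D=up(t,205,225,305,305,4)
out=np.zeros((600,800,3),np.uint8); C=cv2.resize(C,(520,380)); out[:380,:520]=C; out[380:600,:]=0
S=up(s,360,255,460,350,2.2); out[0:S.shape[0],525:525+S.shape[1]]=S
D=cv2.resize(D,(275,220)); out[380:600,:275]=D
E2=up(s,200,165,360,255,2.4); out[384:600,280:664]=E2
cv2.imwrite('pics/crop.png',out)
E
```

```text
rect top ((493.7880859375, 182.45095825195312), (170.87118530273438, 90.8165283203125), 64.94129180908203)
rect scene ((491.7422180175781, 182.1527557373047), (172.90390014648438, 91.44984436035156), 64.9249496459961)
orange t []
orange s []
red t [(np.int32(192), [189.0, 160.3], [728.0, 318.8]), (np.int32(45), [587.1, 157.7], [734.2, -556.4]), (np.int32(157), [271.4, 274.6], [476.8, 135.1])]
red s [(np.int32(330), [352.3, 64.3], [-244.6, -809.2]), (np.int32(230), [397.9, 268.4], [465.7, 127.3]), (np.int32(562), [356.5, 441.6], [747.3, 342.7])]
up 440 242 249 [ 551.3 -239.2] [ 533.4 -239. ]
up 455 243 250 [ 549.1 -272.7] [ 531.2 -272.5]
up 470 245 251 [ 544.7 -306.2] [ 529. -306.]
up 485 246 252 [ 542.5 -339.7] [ 526.8 -339.4]
up 498 246 253 [ 542.5 -368.7] [ 524.6 -368.4]
low 440 290 297 [ 444.1 -238.1] [ 426.4 -238. ]
low 455 291 298 [ 442.  -271.5] [ 424.2 -271.3]
low 470 292 299 [ 439.9 -304.8] [ 422.1 -304.6]
low 485 294 300 [ 435.5 -338.1] [ 420.  -337.9]
low 498 295 301 [ 433.3 -367. ] [ 417.8 -366.7]
```

View pics/crop.png

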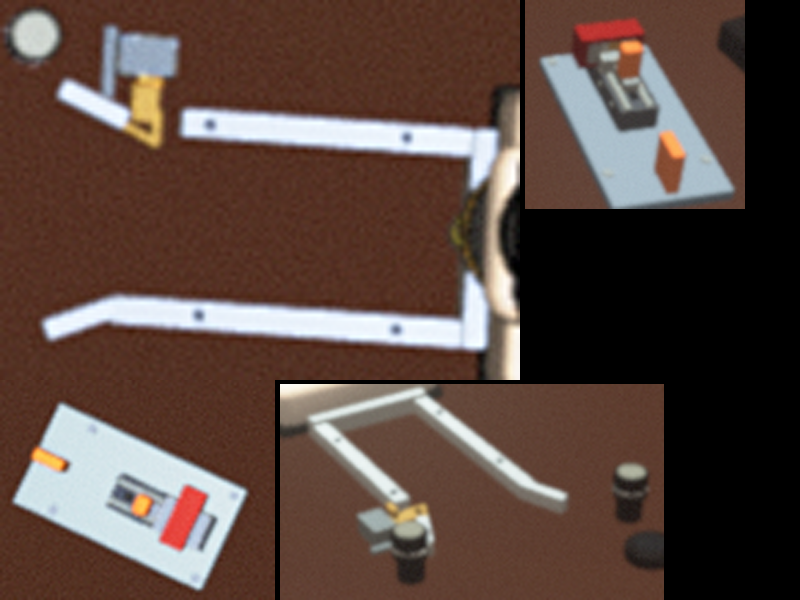

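The crop shows the carrier with its jaw closed and both orange tabs visible. The catch is on the upper rail near the mouth, and the end stop is at the right.

```bash
cat >> m.py <<'E'
def orange(c,z,roi):
    H=hsv(c); h,s,v=H[...,0].astype(int),H[...,1],H[...,2]
    m=((h>=6)&(h<=20)&(s>140)&(v>130)).astype(np.uint8); k=np.zeros_like(m); k[roi[1]:roi[3],roi[0]:roi[2]]=1; m&=k
    n,_,st,ce=cv2.connectedComponentsWithStats(m)
    return [(int(st[i,4]),np.round(ce[i],1).tolist(),np.round(ray(c,*ce[i],z)*1000,1).tolist()[:2]) for i in range(1,n) if st[i,4]>=6]
def toC(p,o,yaw):
    d=np.array(p[:2])-o; c,s=np.cos(yaw),np.sin(yaw); return np.round([c*d[0]+s*d[1],-s*d[0]+c*d[1]],1)
E
python3 - <<'E'
from m import *
t=cam('top'); s=cam('scene')
o=np.array([492.8,182.3]); yaw=-.437
for n,c,roi in(('t',t,(195,220,310,315)),('s',s,(350,250,470,370))):
    for b in orange(c,.05,roi):
        print(n,b[0],b[1],'z46',toC(ray(c,*b[1],.046)*1000,o,yaw),'z66',toC(ray(c,*b[1],.066)*1000,o,yaw))
    H=hsv(c); a=c['color'].astype(int)
    m=((a[...,0]>150)&(a[...,1]<60)&(a[...,2]<70)).astype(np.uint8); k=np.zeros_like(m);k[roi[1]:roi[3],roi[0]:roi[2]]=1;m&=k
    cs,_=cv2.findContours(m,cv2.RETR_EXTERNAL,cv2.CHAIN_APPROX_NONE); q=max(cs,key=cv2.contourArea)
    w=np.array([toC(ray(c,p[0][0],p[0][1],.057)*1000,o,yaw) for p in q]); print(n,'red',w.min(0),w.max(0), cv2.minAreaRect(w.astype(np.float32)))
g=cv2.GaussianBlur(cv2.cvtColor(t['color'],cv2.COLOR_RGB2GRAY),(0,0),.7).astype(float)
def edges(line):  # half-level crossings
    th=(line.min()+line.max())/2; i=np.where((line[:-1]-th)*(line[1:]-th)<0)[0]
    return [k+(th-line[k])/(line[k+1]-line[k]) for k in i]
P={}
for nm,r0,r1 in(('up',236,262),('low',282,308)):
  E=[]
  for u in range(436,496,2):
    e=edges(g[r0:r1,u])
    if len(e)==2: E.append([*ray(t,u,r0+e[0],.014)[:2],*ray(t,u,r0+e[1],.014)[:2]])
  E=np.array(E)*1000
  for j in(0,2):
    f=np.polyfit(E[:,j+1]+300,E[:,j],1); r=E[:,j]-np.polyval(f,E[:,j+1]+300); print(nm,j,len(E),np.round(f,4),r.std().round(2))
for v in (262,266,280,284):
    e=edges(g[v,480:506]); print(v,[np.round(ray(t,480+x,v,.014)[:2]*1000,1).tolist() for x in e])
# rail ends
for v in (244,): print([np.round(ray(t,420+x,v,.014)[:2]*1000,1).tolist() for x in edges(g[v,420:450])])
E
```

```text
t 39 [221.5, 253.1] z46 [ 1.2 70.1] z66 [ 2.1 66.8]
t 35 [256.1, 270.1] z46 [ -0.1 -14.6] z66 [  0.8 -16.7]
t red [-15.9 -57.9] [-13.  -56.9] ((-14.449999809265137, -57.400001525878906), (3.0675718784332275, 0.0), 160.97439575195312)
s 132 [407.1, 280.0] z46 [ -7.7 -33. ] z66 [ 3.8 -9. ]
s 190 [425.6, 327.7] z46 [ 6.  81.1] z66 [ 17. 101.]
s red [-22.1 -63.3] [ 26.9 -44.2] ((2.3999996185302734, -53.75), (49.0, 19.099998474121094), -0.0)
up 0 30 [7.010000e-02 5.455807e+02] 0.15
up 2 30 [6.93000e-02 5.29556e+02] 0.15
low 0 27 [6.830000e-02 4.384025e+02] 0.15
low 2 27 [7.050000e-02 4.223794e+02] 0.11
262 [[505.7, -375.4], [505.7, -382.1]]
266 [[496.7, -330.5], [496.7, -357.9], [496.7, -361.8], [496.7, -378.5], [496.7, -382.8]]
280 [[465.6, -381.9]]
284 [[456.7, -372.6], [456.7, -380.0]]
[[545.7, -204.6], [545.7, -217.0]]
```

>>> carry_out(series=[{"travel": [0.6,-0.88,-0.33],"delta_rot": [0,0,0.985],"fingers": -1},{"travel": [0.6,-0.88,-0.33],"delta_rot": [0,0,0.985],"fingers": -1},{"travel": [0.6,-0.88,-0.33],"delta_rot": [0,0,0.985],"fingers": -1},{"travel": [0.6,-0.88,-0.33],"delta_rot": [0,0,0.985],"fingers": -1},{"travel": [0.6,-0.88,-0.33],"delta_rot": [0,0,0.985],"fingers": -1}], squeeze=40)

```text
clock: 0.92
tcp_pos: [0.3208, 0.4093, 0.1898]
orientation: [0.0, -0.027, 1.0, 0.0]
wrist_force: [0.6, -0.5, 0.3]
finger_gap: 0.0856
grip_force: 0.0
```

>>> carry_out(series=[{"travel": [0.6,-0.88,-0.33],"delta_rot": [0,0,0.985],"fingers": -1},{"travel": [0.6,-0.88,-0.33],"delta_rot": [0,0,0.985],"fingers": -1},{"travel": [0.6,-0.88,-0.33],"delta_rot": [0,0,0.985],"fingers": -1},{"travel": [0.6,-0.88,-0.33],"delta_rot": [0,0,0.985],"fingers": -1},{"travel": [0.6,-0.88,-0.33],"delta_rot": [0,0,0.985],"fingers": -1}])

```text
clock: 1.55
tcp_pos: [0.3958, 0.2993, 0.1486]
orientation: [0.0, -0.27, 0.963, 0.0]
wrist_force: [0.6, -0.0, -0.2]
finger_gap: 0.0855
grip_force: 0.0
```

>>> carry_out(series=[{"travel": [0.6,-0.88,-0.33],"delta_rot": [0,0,0.985],"fingers": -1},{"travel": [0.6,-0.88,-0.33],"delta_rot": [0,0,0.985],"fingers": -1},{"travel": [0.6,-0.88,-0.33],"delta_rot": [0,0,0.985],"fingers": -1},{"travel": [0.6,-0.88,-0.33],"delta_rot": [0,0,0.985],"fingers": -1},{"travel": [0.6,-0.88,-0.33],"delta_rot": [0,0,0.985],"fingers": -1}])

```text
clock: 2.17
tcp_pos: [0.4708, 0.1893, 0.1074]
orientation: [0.0, -0.497, 0.868, 0.0]
wrist_force: [0.0, -0.6, -0.0]
finger_gap: 0.0856
grip_force: 0.0
```

>>> carry_out(series=[{"travel": [0.61,-0.91,-0.3],"delta_rot": [0,0,0.94],"fingers": -1},{"travel": [0,0,-1],"fingers": -0.4},{"travel": [0,0,-1],"fingers": -0.2},{"travel": [0,0,-0.12],"fingers": 0},{"travel": [0,0,0],"fingers": 0.2}], squeeze=30)

```text
invalid input
```

```bash
python3 - <<'E'
from h import *
s=env.get_state(); print(s['tcp_pos'],s['orientation'],s['joint_pos'].round(2),s['finger_gap'])
c=cam('scene'); a=c['color'][200:360,320:520]; cv2.imwrite('pics/s1.png',cv2.cvtColor(cv2.resize(a,None,fx=3.5,fy=3.5),cv2.COLOR_RGB2BGR))
E
```

```text
[0.47080707 0.18933099 0.10737376] [ 6.54548483e-05 -4.96871885e-01  8.67823902e-01  3.98262101e-05] [ 0.22  0.26 -0.35  0.97  0.   -0.82] 0.08562573552079165
```

View pics/s1.png

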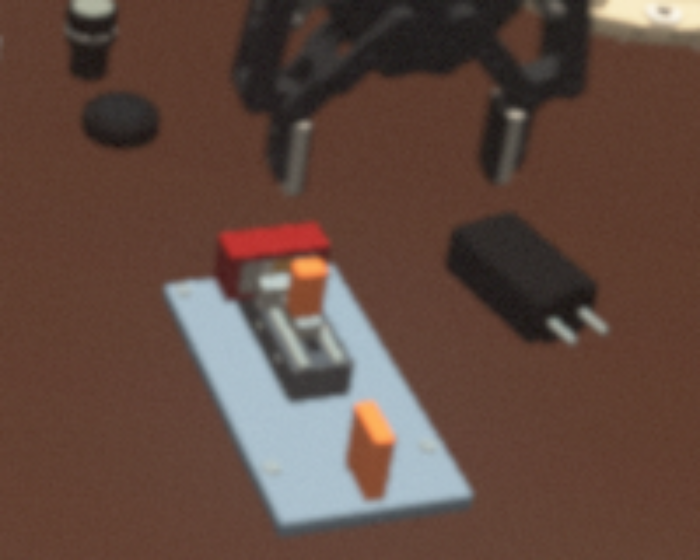

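The move was refused, because every row needs all its fields. The picture shows the open gripper above the carrier, clear of everything.

>>> carry_out(series=[{"travel": [0.61,-0.91,-0.3],"delta_rot": [0,0,0.94],"fingers": -1},{"travel": [0,0,-1],"delta_rot": [0,0,0],"fingers": -0.4},{"travel": [0,0,-1],"delta_rot": [0,0,0],"fingers": -0.2},{"travel": [0,0,-0.12],"delta_rot": [0,0,0],"fingers": 0},{"travel": [0,0,0],"delta_rot": [0,0,0],"fingers": 0.2}], squeeze=30)

```text
clock: 2.85
tcp_pos: [0.4857, 0.1675, 0.0475]
orientation: [0.0, -0.536, 0.844, 0.0]
wrist_force: [-0.1, -0.9, -0.3]
finger_gap: 0.0341
grip_force: 0.0
```

>>> carry_out(series=[{"travel": [0,0,0],"delta_rot": [0,0,0],"fingers": 0.5},{"travel": [0,0,0],"delta_rot": [0,0,0],"fingers": 1},{"travel": [0,0,0],"delta_rot": [0,0,0],"fingers": 1},{"travel": [0,0,0],"delta_rot": [0,0,0],"fingers": 1}])

```text
clock: 3.35
tcp_pos: [0.4866, 0.1676, 0.0482]
orientation: [0.001, -0.536, 0.844, -0.0]
wrist_force: [-0.7, 0.4, 4.6]
finger_gap: 0.0147
grip_force: 33.4
```

>>> carry_out(series=[{"travel": [0.073,0.157,0],"delta_rot": [0,0,0],"fingers": 1},{"travel": [0.073,0.157,0],"delta_rot": [0,0,0],"fingers": 1},{"travel": [0.073,0.157,0],"delta_rot": [0,0,0],"fingers": 1},{"travel": [0,0,0],"delta_rot": [0,0,0],"fingers": 1}])

```text
clock: 3.85
tcp_pos: [0.4921, 0.1793, 0.0482]
orientation: [0.001, -0.536, 0.844, -0.0]
wrist_force: [-0.2, -0.7, 6.6]
finger_gap: 0.0151
grip_force: 33.5
```

>>> carry_out(series=[{"travel": [0,0,0],"delta_rot": [0,0,0],"fingers": 0},{"travel": [0,0,0],"delta_rot": [0,0,0],"fingers": -0.3},{"travel": [0,0,0.6],"delta_rot": [0,0,0],"fingers": -1},{"travel": [0,0,1],"delta_rot": [0,0,0],"fingers": -1},{"travel": [0,0,1],"delta_rot": [0,0,0],"fingers": -1}])

```text
clock: 4.47
tcp_pos: [0.4911, 0.1791, 0.1135]
orientation: [0.0, -0.536, 0.844, 0.0]
wrist_force: [0.8, -0.2, -0.1]
finger_gap: 0.0854
grip_force: 0.0
```

```bash
cat > look.py <<'E'
from m import *
import sys
def look(roi_s=(350,250,470,370)):
    s=cam('scene'); r=carrier(s,roi_s); print('scene rect',np.round(r[0],1),np.round(r[1],1),round(r[2],2))
    return s
E
python3 - <<'E'
from look import *
s=look()
t=cam('top')
o=np.array([492.8,182.3]); yaw=-.437
for c,roi in((s,(350,250,470,370)),(t,(195,220,310,315))):
    for b in orange(c,.05,roi): print(b[0],b[1],'z46',toC(ray(c,*b[1],.046)*1000,o,yaw),'z55',toC(ray(c,*b[1],.055)*1000,o,yaw),'z66',toC(ray(c,*b[1],.066)*1000,o,yaw))
print(env.get_state()['tcp_pos'])
E
```

```text
scene rect [491.7 182. ] [172.7  91.5] 65.01
129 [410.0, 285.7] z46 [ -7.  -17.8] z55 [-1.9 -7.2] z66 [4.5 5.7]
193 [425.5, 327.7] z46 [ 6.2 81.1] z55 [11.1 90.1] z66 [ 17.2 101. ]
[0.49332482 0.17957254 0.11564555]
```

>>> carry_out(series=[{"travel": [-0.09,-0.24,-0.2],"delta_rot": [-0.79,0.369,0],"fingers": -1},{"travel": [-0.09,-0.24,-0.2],"delta_rot": [-0.79,0.369,0],"fingers": -1},{"travel": [-0.09,-0.24,-0.2],"delta_rot": [-0.79,0.369,0],"fingers": -1},{"travel": [-0.09,-0.24,-0.2],"delta_rot": [-0.79,0.369,0],"fingers": -1},{"travel": [-0.09,-0.24,-0.2],"delta_rot": [-0.79,0.369,0],"fingers": -1}])

```text
clock: 5.2
tcp_pos: [0.4798, 0.1489, 0.0868]
orientation: [-0.183, -0.523, 0.824, -0.117]
wrist_force: [0.2, 0.5, -0.1]
finger_gap: 0.0855
grip_force: 0.0
```

>>> carry_out(series=[{"travel": [0,0,0],"delta_rot": [0,0,0],"fingers": -1}])

```text
clock: 5.32
tcp_pos: [0.4793, 0.1496, 0.0854]
orientation: [-0.184, -0.524, 0.824, -0.116]
wrist_force: [-0.6, 0.3, 0.2]
finger_gap: 0.0859
grip_force: 0.0
```

```bash
cat > tgt.py <<'E'
from h import *
from scipy.spatial.transform import Rotation as R
def where(o,yaw,target=None,tilt=None,b=23.):
    """print tcp, tool axes in carrier frame, delta (world, mm) to put the pad centre at target (carrier mm) at tilt deg"""
    s=env.get_state(); q=s['orientation']; M=R.from_quat([*q[1:],q[0]])
    C=R.from_euler('z',yaw); A=(C.inv()*M).as_matrix(); p=s['tcp_pos']*1000
    print('tcp',p.round(1),'toolz',A[:,2].round(3),'tooly',A[:,1].round(3),'j',s['joint_pos'].round(2),'gap',round(s['finger_gap'],4),'F',np.round(s['wrist_force'],1),'t',round(s['clock'],2))
    O=np.array([*o,0]); pc=C.inv().apply(p-O); print('tcp carrier',pc.round(1),'pad',(pc-b*A[:,2]).round(1))
    if target is not None:
        th=np.radians(tilt); z=np.array([0,np.sin(th),-np.cos(th)])
        D=R.from_matrix(np.column_stack([np.cross([-1.,0,0],z),[-1,0,0],z]))
        rv=(C*D*M.inv()).as_rotvec(); d=C.apply(np.array(target)+b*z)+O-p
        print('delta mm',d.round(1),'units',(d/25).round(3),'rot units',(rv/.1).round(2))
E
python3 -c "
from tgt import *
where([492.8,182.3],-.437,[4,-50,43.5],-25)"
```

```text
tcp [479.3 149.6  85.4] toolz [-0.002 -0.424 -0.906] tooly [-1.     0.002  0.001] j [ 0.33  0.54 -0.07  1.28 -0.31 -0.76] gap 0.0859 F [-0.6  0.3  0.2] t 5.33
tcp carrier [  1.6 -35.4  85.4] pad [  1.6 -25.6 106.2]
delta mm [ -8.1 -23.1 -62.7] units [-0.324 -0.923 -2.509] rot units [ 0.   -0.02  0.02]
```

>>> carry_out(series=[{"travel": [-0.08,-0.23,-0.63],"delta_rot": [0,0,0],"fingers": -1},{"travel": [-0.08,-0.23,-0.63],"delta_rot": [0,0,0],"fingers": -0.8},{"travel": [-0.08,-0.23,-0.63],"delta_rot": [0,0,0],"fingers": -0.6},{"travel": [-0.08,-0.23,-0.62],"delta_rot": [0,0,0],"fingers": -0.5},{"travel": [0,0,0],"delta_rot": [0,0,0],"fingers": -0.4}], squeeze=35)

```text
clock: 5.95
tcp_pos: [0.4708, 0.1255, 0.024]
orientation: [-0.183, -0.523, 0.825, -0.116]
wrist_force: [-0.6, -0.1, 0.7]
finger_gap: 0.0597
grip_force: 0.0
```

>>> carry_out(series=[{"travel": [0,0,0],"delta_rot": [0,0,0],"fingers": -0.25},{"travel": [0,0,0],"delta_rot": [0,0,0],"fingers": 0},{"travel": [0,0,0],"delta_rot": [0,0,0],"fingers": 0.2},{"travel": [0,0,0],"delta_rot": [0,0,0],"fingers": 0.3}])

```text
clock: 6.45
tcp_pos: [0.4727, 0.1265, 0.0253]
orientation: [-0.181, -0.523, 0.825, -0.117]
wrist_force: [0.2, 0.6, 6.5]
finger_gap: 0.0493
grip_force: 37.0
```

```bash
python3 - <<'E'
from tgt import *
where([492.8,182.3],-.437,[4,-50,43.5],-25)
print(env.get_state()['grip_force'])
c=cam('scene'); a=c['color'][200:360,320:520]; cv2.imwrite('pics/s2.png',cv2.cvtColor(cv2.resize(a,None,fx=3.5,fy=3.5),cv2.COLOR_RGB2BGR))
E
```

```text
tcp [472.7 126.5  25.3] toolz [ 0.002 -0.421 -0.907] tooly [-1.     0.002 -0.003] j [ 0.29  0.56 -0.19  1.12 -0.32 -0.79] gap 0.0493 F [0.2 0.6 6.5] t 6.45
tcp carrier [  5.4 -59.1  25.3] pad [  5.4 -49.4  46.2]
delta mm [-1.5  0.  -2.7] units [-0.061  0.002 -0.107] rot units [-0.    0.03  0.02]
36.97346806526184
```

View pics/s2.png

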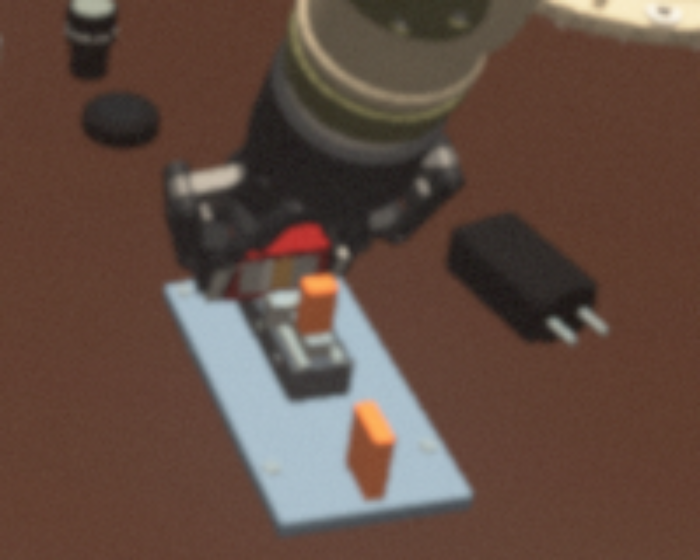

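The red specimen is held by its two ends, with the polished face towards the sliding jaw and nothing near it. Next I lift and turn.

>>> carry_out(series=[{"travel": [0,0,0.6],"delta_rot": [0,0,0],"fingers": 0.3},{"travel": [0,0,1],"delta_rot": [0,0,0],"fingers": 0.3},{"travel": [0,0,1],"delta_rot": [0,0,0],"fingers": 0.3},{"travel": [0,0,0.6],"delta_rot": [0,0,0],"fingers": 0.3},{"travel": [0,0,0],"delta_rot": [0,0,0],"fingers": 0.3}])

```text
clock: 7.12
tcp_pos: [0.4725, 0.1263, 0.1054]
orientation: [-0.181, -0.523, 0.825, -0.117]
wrist_force: [0.2, -0.1, -1.0]
finger_gap: 0.0492
grip_force: 36.6
```

```bash
python3 - <<'E'
from tgt import *
where([492.8,182.3],-.437,[0,-45.5,105],65.1,20.3)
from look import *
look()
E
```

```text
tcp [472.5 126.3 105.4] toolz [ 0.001 -0.421 -0.907] tooly [-1.     0.003 -0.003] j [ 0.29  0.49 -0.1   1.28 -0.32 -0.79] gap 0.0492 F [ 0.2 -0.1 -1. ] t 7.12
tcp carrier [  5.3 -59.3 105.4] pad [  5.3 -50.7 123.8]
delta mm [ 8.8 31.4 -9. ] units [ 0.352  1.257 -0.358] rot units [14.23 -6.65  0.05]
scene rect [491.5 181.7] [172.8  91.5] 64.96
```

>>> carry_out(series=[{"travel": [0.02,0.08,0],"delta_rot": [0.89,-0.416,0],"fingers": 0.3},{"travel": [0.02,0.08,0],"delta_rot": [0.89,-0.416,0],"fingers": 0.3},{"travel": [0.02,0.08,0],"delta_rot": [0.89,-0.416,0],"fingers": 0.3},{"travel": [0.02,0.08,0],"delta_rot": [0.89,-0.416,0],"fingers": 0.3},{"travel": [0.02,0.08,0],"delta_rot": [0.89,-0.416,0],"fingers": 0.3}])

```text
clock: 7.8
tcp_pos: [0.4735, 0.1361, 0.1034]
orientation: [0.024, -0.536, 0.844, 0.016]
wrist_force: [-0.3, 0.7, -1.0]
finger_gap: 0.0496
grip_force: 36.5
```

>>> carry_out(series=[{"travel": [0.02,0.08,0],"delta_rot": [0.89,-0.416,0],"fingers": 0.3},{"travel": [0.02,0.08,0],"delta_rot": [0.89,-0.416,0],"fingers": 0.3},{"travel": [0.02,0.08,0],"delta_rot": [0.89,-0.416,0],"fingers": 0.3},{"travel": [0.02,0.08,0],"delta_rot": [0.89,-0.416,0],"fingers": 0.3},{"travel": [0.02,0.08,0],"delta_rot": [0.89,-0.416,0],"fingers": 0.3}])

```text
clock: 8.43
tcp_pos: [0.4759, 0.1461, 0.1035]
orientation: [0.228, -0.515, 0.813, 0.146]
wrist_force: [-0.2, -0.7, -1.2]
finger_gap: 0.0498
grip_force: 36.5
```

```bash
python3 - <<'E'
from tgt import *
where([492.8,182.3],-.437,[0,-45.5,105],65.1,20.3)
E
```

```text
tcp [475.9 146.1 103.5] toolz [-0.001  0.522 -0.853] tooly [-1.     0.003  0.003] j [-0.19  0.1  -0.69  0.63  0.53 -1.28] gap 0.0498 F [-0.2 -0.7 -1.2] t 8.43
tcp carrier [ -0.  -39.9 103.5] pad [ -0.  -50.5 120.8]
delta mm [ 5.4 11.6 -7. ] units [ 0.218  0.465 -0.28 ] rot units [ 5.31 -2.52  0.02]
```

>>> carry_out(series=[{"travel": [0.036,0.078,-0.05],"delta_rot": [0.88,-0.42,0],"fingers": 0.3},{"travel": [0.036,0.078,-0.05],"delta_rot": [0.88,-0.42,0],"fingers": 0.3},{"travel": [0.036,0.078,-0.05],"delta_rot": [0.88,-0.42,0],"fingers": 0.3},{"travel": [0.036,0.078,-0.05],"delta_rot": [0.88,-0.42,0],"fingers": 0.3},{"travel": [0.036,0.078,-0.05],"delta_rot": [0.88,-0.42,0],"fingers": 0.3}])

```text
clock: 9.05
tcp_pos: [0.4806, 0.1559, 0.0974]
orientation: [0.418, -0.465, 0.734, 0.265]
wrist_force: [-0.5, 0.4, -1.8]
finger_gap: 0.0493
grip_force: 36.6
```

>>> carry_out(series=[{"travel": [0.036,0.078,-0.05],"delta_rot": [0.91,-0.42,0],"fingers": 0.3},{"travel": [0,0,0],"delta_rot": [0,0,0],"fingers": 0.3}])

```text
clock: 9.3
tcp_pos: [0.4809, 0.1577, 0.0946]
orientation: [0.452, -0.45, 0.714, 0.289]
wrist_force: [-0.6, 0.2, -0.8]
finger_gap: 0.0494
grip_force: 36.6
```

```bash
python3 - <<'E'
from tgt import *
where([492.8,182.3],-.437,[0,-45.5,70],65.1,20.3)
c=cam('scene'); a=c['color'][160:320,320:520]; cv2.imwrite('pics/s3.png',cv2.cvtColor(cv2.resize(a,None,fx=3.5,fy=3.5),cv2.COLOR_RGB2BGR))
E
```

```text
tcp [480.9 157.7  94.6] toolz [ 0.002  0.906 -0.424] tooly [-1.     0.004  0.006] j [-0.45  0.33 -0.86  0.4   1.13 -1.6 ] gap 0.0494 F [-0.6  0.2 -0.8] t 9.3
tcp carrier [ -0.4 -27.3  94.6] pad [ -0.4 -45.7 103.2]
delta mm [  0.5   0.1 -33.1] units [ 0.019  0.002 -1.326] rot units [ 0.01 -0.07  0.04]
```

View pics/s3.png

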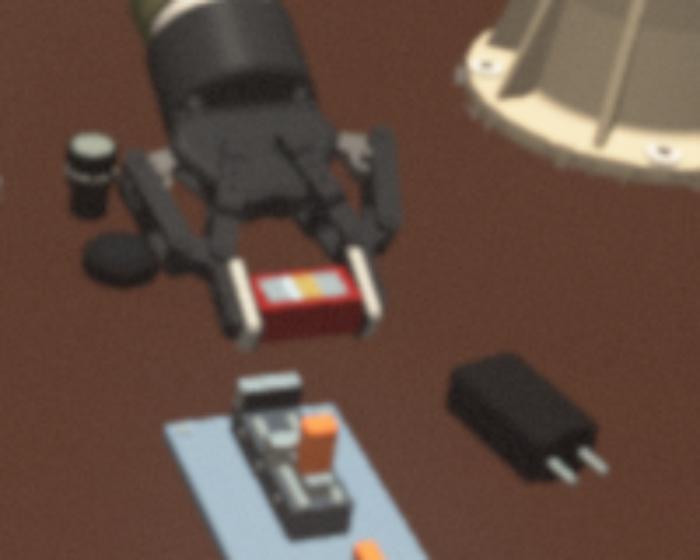

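The specimen is held level with its polished inset facing up (about (300,287) in the crop) and the open clamp is below it. Lowering now.

>>> carry_out(series=[{"travel": [0.036,-0.016,-0.6],"delta_rot": [0,-0.05,0.03],"fingers": 0.3},{"travel": [0,0,-0.7],"delta_rot": [0,0,0],"fingers": 0.3},{"travel": [0,0,-0.7],"delta_rot": [0,0,0],"fingers": 0.3},{"travel": [0,0,0],"delta_rot": [0,0,0],"fingers": 0.3}])

```text
clock: 9.85
tcp_pos: [0.4828, 0.1579, 0.0465]
orientation: [0.454, -0.454, 0.71, 0.287]
wrist_force: [-0.8, 0.5, -0.6]
finger_gap: 0.0495
grip_force: 36.6
```

```bash
python3 - <<'E'
from tgt import *
where([492.8,182.3],-.437,[0.6,-45.7,39.8],65.1,20.3)
from look import *
look()
E
```

```text
tcp [482.8 157.9  46.5] toolz [ 0.001  0.907 -0.422] tooly [-1.    -0.001 -0.004] j [-0.45  0.45 -0.89  0.26  1.13 -1.6 ] gap 0.0495 F [-0.8  0.5 -0.6] t 9.85
tcp carrier [  1.3 -26.4  46.5] pad [  1.3 -44.8  55.1]
delta mm [ -1.   -0.5 -15.3] units [-0.04  -0.021 -0.612] rot units [ 0.03  0.03 -0.01]
scene rect [491.7 182. ] [172.6  91.5] 65.05
```

>>> carry_out(series=[{"travel": [-0.04,-0.03,-0.3],"delta_rot": [0,0,0],"fingers": 0.3},{"travel": [0,0,-0.2],"delta_rot": [0,0,0],"fingers": 0.3},{"travel": [0,0,-0.1],"delta_rot": [0,0,0],"fingers": 0.3},{"travel": [0,0,0],"delta_rot": [0,0,0],"fingers": 0.3}])

```text
clock: 10.4
tcp_pos: [0.4822, 0.1566, 0.0318]
orientation: [0.455, -0.454, 0.71, 0.287]
wrist_force: [0.6, 0.3, 0.2]
finger_gap: 0.0497
grip_force: 36.6
```

```bash
python3 - <<'E'
from tgt import *
where([492.8,182.3],-.437,[0.6,-45.7,39.8],65.1,20.3)
E
```

```text
tcp [482.2 156.6  31.8] toolz [ 0.002  0.907 -0.421] tooly [-1.    -0.    -0.005] j [-0.45  0.49 -0.9   0.22  1.14 -1.61] gap 0.0497 F [0.6 0.3 0.2] t 10.4
tcp carrier [  1.2 -27.7  31.8] pad [  1.2 -46.2  40.4]
delta mm [-0.4  0.7 -0.6] units [-0.015  0.027 -0.023] rot units [ 0.02  0.05 -0.  ]
```

>>> carry_out(series=[{"travel": [-0.01,0.02,-0.04],"delta_rot": [0,0,0],"fingers": 0.3},{"travel": [0,0,0],"delta_rot": [0,0,0],"fingers": 0.3}])

```text
clock: 10.65
tcp_pos: [0.4825, 0.1571, 0.0319]
orientation: [0.456, -0.454, 0.71, 0.287]
wrist_force: [-0.2, -1.2, 5.1]
finger_gap: 0.0496
grip_force: 37.1
```

```bash
python3 - <<'E'
from tgt import *
where([492.8,182.3],-.437,[0.6,-45.7,39.8],65.1,20.3)
E
```

```text
tcp [482.5 157.1  31.9] toolz [ 0.003  0.908 -0.419] tooly [-1.     0.    -0.006] j [-0.45  0.49 -0.9   0.21  1.14 -1.61] gap 0.0496 F [-0.2 -1.2  5.1] t 10.65
tcp carrier [  1.3 -27.2  31.9] pad [  1.2 -45.6  40.4]
delta mm [-0.7  0.2 -0.6] units [-0.026  0.008 -0.025] rot units [0.   0.07 0.  ]
```

>>> carry_out(series=[{"travel": [-0.02,0.01,0],"delta_rot": [0,0,0],"fingers": 0.3},{"travel": [0,0,0],"delta_rot": [0,0,0],"fingers": -0.3},{"travel": [0,0,0],"delta_rot": [0,0,0],"fingers": -0.6},{"travel": [0,0,0],"delta_rot": [0,0,0],"fingers": -1},{"travel": [0,0,0.3],"delta_rot": [0,0,0],"fingers": -1}])

```text
clock: 11.28
tcp_pos: [0.481, 0.1576, 0.0382]
orientation: [0.455, -0.454, 0.71, 0.288]
wrist_force: [-0.1, 1.2, -0.2]
finger_gap: 0.0854
grip_force: 0.0
```

>>> carry_out(series=[{"travel": [0,0,0.8],"delta_rot": [0,0,0],"fingers": -1},{"travel": [0,0,1],"delta_rot": [0,0,0],"fingers": -1},{"travel": [0,0,1],"delta_rot": [-0.8,0.37,0],"fingers": -1},{"travel": [0,0,0.5],"delta_rot": [-0.89,0.416,0],"fingers": -1},{"travel": [0,0,0],"delta_rot": [-0.89,0.416,0],"fingers": -1}])

```text
clock: 11.9
tcp_pos: [0.4818, 0.1571, 0.1225]
orientation: [0.349, -0.491, 0.768, 0.218]
wrist_force: [0.8, -0.2, -0.7]
finger_gap: 0.0853
grip_force: 0.0
```

>>> carry_out(series=[{"travel": [0,0,0],"delta_rot": [-0.89,0.416,0],"fingers": -1},{"travel": [0,0,0],"delta_rot": [-0.89,0.416,0],"fingers": -1},{"travel": [0,0,0],"delta_rot": [-0.89,0.416,0],"fingers": -1},{"travel": [0,0,0],"delta_rot": [-0.89,0.416,0],"fingers": -1},{"travel": [0,0,0],"delta_rot": [-0.89,0.416,0],"fingers": -1}])

```text
clock: 12.52
tcp_pos: [0.4809, 0.1575, 0.1216]
orientation: [0.151, -0.53, 0.829, 0.094]
wrist_force: [-0.2, 0.5, -0.3]
finger_gap: 0.0854
grip_force: 0.0
```

>>> carry_out(series=[{"travel": [0,0,0],"delta_rot": [-0.89,0.416,0],"fingers": -1},{"travel": [0,0,0],"delta_rot": [-0.89,0.416,0],"fingers": -1},{"travel": [0,0,0],"delta_rot": [-0.89,0.416,0],"fingers": -1},{"travel": [0,0,0],"delta_rot": [0,0,0],"fingers": -1}])

```text
clock: 13.02
tcp_pos: [0.4816, 0.1587, 0.1212]
orientation: [0.029, -0.54, 0.841, 0.017]
wrist_force: [0.5, -0.2, -0.6]
finger_gap: 0.0855
grip_force: 0.0
```

```bash
python3 - <<'E'
from tgt import *
where([492.8,182.3],-.437,[0.6,-4,80],0,0)
from look import *
s=look()
o=np.array([492.8,182.3]); yaw=-.437
for b in orange(s,.05,(350,250,470,370)): print(b[0],b[1])
def up(c,x0,y0,x1,y1,k): return cv2.cvtColor(cv2.resize(c['color'][y0:y1,x0:x1],None,fx=k,fy=k,interpolation=cv2.INTER_CUBIC),cv2.COLOR_RGB2BGR)
cv2.imwrite('pics/s4.png',up(s,360,220,460,300,7))
E
```

```text
tcp [481.6 158.7 121.2] toolz [ 0.002  0.067 -0.998] tooly [-1.    -0.007 -0.002] j [ 0.13  0.21 -0.37  0.95  0.06 -1.01] gap 0.0855 F [ 0.5 -0.2 -0.6] t 13.03
tcp carrier [-1.000e-01 -2.610e+01  1.212e+02] pad [-1.000e-01 -2.610e+01  1.212e+02]
delta mm [ 10.   19.7 -41.2] units [ 0.401  0.789 -1.646] rot units [-0.6   0.3  -0.07]
scene rect [491.5 181.7] [172.8  91.4] 65.01
141 [410.2, 285.0]
195 [425.4, 327.8]
```

View pics/s4.png

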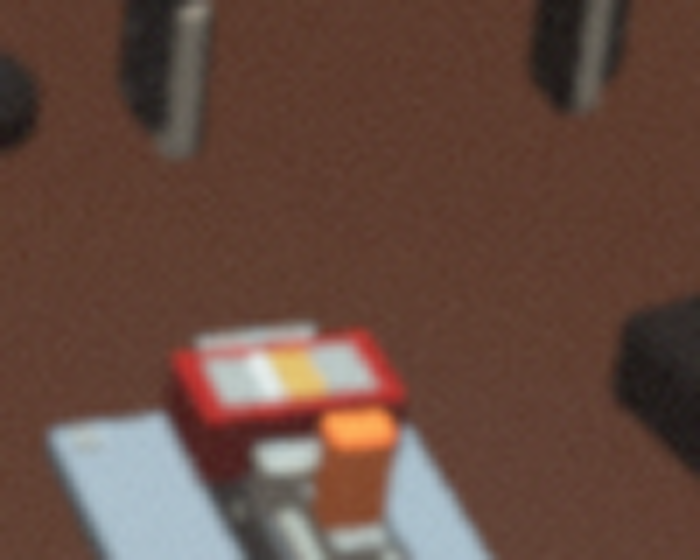

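The specimen sits in the clamp with its inset up, between crop corners (175,355), (365,332), (405,388) and (215,425). The fixed jaw's top edge runs from (197,340) to (316,325). Checking how well it is centred.

```bash
python3 - <<'E'
from m import *
s=cam('scene'); o=np.array([491.6,181.9]); yaw=np.radians(-25)
C=np.array([[np.cos(yaw),-np.sin(yaw)],[np.sin(yaw),np.cos(yaw)]])
def P(x,y,z):
    w=C@np.array([x,y])+o; return np.round((proj(s,[w[0]/1e3,w[1]/1e3,z/1e3])-[360,220])*7)
for x,y in((25,-60),(-25,-60),(-25,-33),(25,-33)): print('spec',x,y,P(x,y,50))
for x in(15,-15): print('jaw',x,P(x,-70,44),P(x,-60,44))
for u,v,z in((175,355,50),(365,332,50),(405,388,50),(215,425,50),(197,340,44),(316,325,44)):
    print(u,v,toC(ray(s,u/7+360,v/7+220,z/1e3)*1000,o,yaw))
H=hsv(s);h=H[...,0].astype(int); m=((h>=6)&(h<=20)&(H[...,1]>140)&(H[...,2]>130)).astype(np.uint8)
b=orange(s,.05,(350,250,470,300)); print(b, P(0,-4,66), P(0,-4,55))
E
```

```text
spec 25 -60 [165. 352.]
spec -25 -60 [362. 329.]
spec -25 -33 [403. 396.]
spec 25 -33 [202. 420.]
jaw 15 [189. 342.] [202. 367.]
jaw -15 [305. 329.] [320. 353.]
175 355 [ 23.1 -58.2]
365 332 [-25.3 -58.5]
405 388 [-26.6 -35.7]
215 425 [ 22.6 -30.5]
197 340 [ 12.7 -70.6]
316 325 [-18.1 -71. ]
[(143, [410.1, 285.1], [481.6, 171.4])] [356. 429.] [350. 467.]
```

>>> carry_out(series=[{"travel": [0.4,0.79,-0.5],"delta_rot": [-0.6,0.3,-0.07],"fingers": -0.5},{"travel": [0,0,-1],"delta_rot": [0,0,0],"fingers": -0.4},{"travel": [0,0,-1],"delta_rot": [0,0,0],"fingers": -0.2},{"travel": [0,0,-0.47],"delta_rot": [0,0,0],"fingers": 0},{"travel": [0,0,0],"delta_rot": [0,0,0],"fingers": 0.2}], squeeze=30)

```text
clock: 13.75
tcp_pos: [0.4904, 0.1765, 0.046]
orientation: [-0.001, -0.536, 0.844, 0.0]
wrist_force: [-0.3, -0.2, 0.9]
finger_gap: 0.0342
grip_force: 0.0
```

>>> carry_out(series=[{"travel": [0,0,0],"delta_rot": [0,0,0],"fingers": 0.5},{"travel": [0,0,0],"delta_rot": [0,0,0],"fingers": 1},{"travel": [0,0,0],"delta_rot": [0,0,0],"fingers": 1},{"travel": [0,0,0],"delta_rot": [0,0,0],"fingers": 1}])

```text
clock: 14.25
tcp_pos: [0.4919, 0.1773, 0.0477]
orientation: [0.0, -0.536, 0.844, -0.001]
wrist_force: [-2.8, -0.6, 6.4]
finger_gap: 0.0151
grip_force: 33.3
```

```bash
python3 - <<'E'
from tgt import *
where([492.8,182.3],-.437,[0.6,-10,47],0,0)
E
```

```text
tcp [491.9 177.3  47.7] toolz [ 0.002 -0.    -1.   ] tooly [-1.     0.002 -0.002] j [ 0.19  0.34 -0.39  0.84 -0.   -0.94] gap 0.0151 F [-2.8 -0.6  6.4] t 14.25
tcp carrier [ 1.3 -4.9 47.7] pad [ 1.3 -4.9 47.7]
delta mm [-2.8 -4.3 -0.7] units [-0.112 -0.173 -0.029] rot units [0.01 0.01 0.02]
```

>>> carry_out(series=[{"travel": [-0.042,-0.09,0],"delta_rot": [0,0,0],"fingers": 1},{"travel": [-0.042,-0.09,0],"delta_rot": [0,0,0],"fingers": 1},{"travel": [0,0,0],"delta_rot": [0,0,0],"fingers": 1}])

```text
clock: 14.62
tcp_pos: [0.4901, 0.1734, 0.0477]
orientation: [0.001, -0.536, 0.844, -0.0]
wrist_force: [-1.1, 2.1, 6.0]
finger_gap: 0.0151
grip_force: 33.2
```

>>> carry_out(series=[{"travel": [-0.017,-0.036,0],"delta_rot": [0,0,0],"fingers": 1},{"travel": [0,0,0],"delta_rot": [0,0,0],"fingers": 1}])

```text
clock: 14.88
tcp_pos: [0.4898, 0.1727, 0.0478]
orientation: [0.001, -0.536, 0.844, -0.0]
wrist_force: [-1.4, 2.3, 5.9]
finger_gap: 0.015
grip_force: 33.2
```

>>> carry_out(series=[{"travel": [-0.017,-0.036,0],"delta_rot": [0,0,0],"fingers": 1},{"travel": [0,0,0],"delta_rot": [0,0,0],"fingers": 1}])

```text
clock: 15.12
tcp_pos: [0.4894, 0.1719, 0.0478]
orientation: [0.001, -0.536, 0.844, -0.0]
wrist_force: [-1.4, 3.0, 5.4]
finger_gap: 0.0151
grip_force: 33.2
```

>>> carry_out(series=[{"travel": [-0.017,-0.036,0],"delta_rot": [0,0,0],"fingers": 1},{"travel": [0,0,0],"delta_rot": [0,0,0],"fingers": 1}])

```text
clock: 15.38
tcp_pos: [0.4894, 0.1717, 0.0478]
orientation: [0.002, -0.537, 0.844, 0.0]
wrist_force: [0.6, 5.7, 3.6]
finger_gap: 0.0154
grip_force: 33.0
```

>>> carry_out(series=[{"travel": [-0.017,-0.036,0],"delta_rot": [0,0,0],"fingers": 1},{"travel": [0,0,0],"delta_rot": [0,0,0],"fingers": 1}])

```text
clock: 15.62
tcp_pos: [0.4892, 0.1708, 0.0478]
orientation: [0.002, -0.537, 0.844, 0.0]
wrist_force: [1.0, 5.9, 5.0]
finger_gap: 0.0152
grip_force: 32.9
```

>>> carry_out(series=[{"travel": [0,0,0],"delta_rot": [0,0,0],"fingers": 0.4},{"travel": [0,0,0],"delta_rot": [0,0,0],"fingers": 0},{"travel": [0,0,0.6],"delta_rot": [0,0,0],"fingers": -0.4},{"travel": [0,0,1],"delta_rot": [0,0,0],"fingers": -0.4},{"travel": [0.42,0.91,1],"delta_rot": [0,0,0],"fingers": -0.4}])

```text
clock: 16.25
tcp_pos: [0.4976, 0.1909, 0.113]
orientation: [-0.001, -0.535, 0.845, -0.001]
wrist_force: [0.9, 0.5, -0.8]
finger_gap: 0.0597
grip_force: 0.0
```

>>> carry_out(series=[{"travel": [0.42,0.91,0.5],"delta_rot": [0,0,0],"fingers": -0.5},{"travel": [0.42,0.91,0],"delta_rot": [0,0,0],"fingers": -0.5},{"travel": [0,0,0],"delta_rot": [0,0,0],"fingers": -0.5}])

```text
clock: 16.62
tcp_pos: [0.52, 0.2383, 0.1251]
orientation: [0.0, -0.537, 0.844, -0.001]
wrist_force: [-0.9, -0.3, -0.1]
finger_gap: 0.0641
grip_force: 0.0
```

```bash
python3 - <<'E'
from look import *
s=look(); t=cam('top')
for b in orange(s,.05,(350,250,470,370)): print(b[0],b[1])
def up(c,x0,y0,x1,y1,k): return cv2.cvtColor(cv2.resize(c['color'][y0:y1,x0:x1],None,fx=k,fy=k,interpolation=cv2.INTER_CUBIC),cv2.COLOR_RGB2BGR)
A=up(s,355,240,455,315,4.0); B=up(t,220,235,320,310,4.0); cv2.imwrite('pics/s5.png',np.hstack([A,B]))
from tgt import *
where([492.8,182.3],-.437,[0.6,68,34],0,19)
E
```

```text
scene rect [492.  180.6] [173.2  91.5] 64.97
131 [407.5, 282.7]
196 [424.6, 327.3]
tcp [518.6 236.9 124.3] toolz [ 0.    -0.002 -1.   ] tooly [-1.     0.002 -0.   ] j [ 0.29  0.36 -0.16  1.06 -0.   -0.84] gap 0.0641 F [-0.6 -0.1  0.3] t 16.73
tcp carrier [  0.3  60.4 124.3] pad [  0.3  60.4 143.3]
delta mm [   3.5    6.8 -109.3] units [ 0.14  0.27 -4.37] rot units [ 0.02 -0.01  0.02]
```

View pics/s5.png

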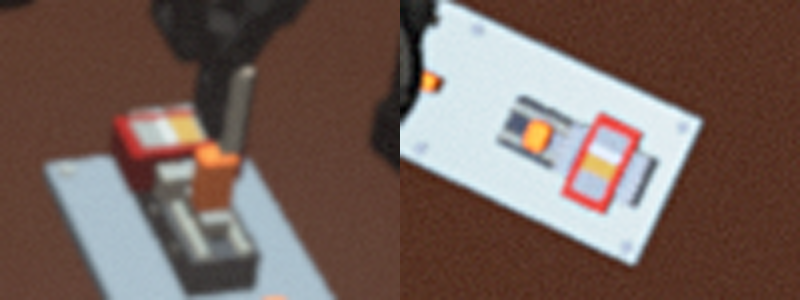

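The top crop shows the specimen square and centred between the jaws with its face up. Next I take the handle.

>>> carry_out(series=[{"travel": [0.12,0.22,-0.8],"delta_rot": [0,0,0],"fingers": -0.5},{"travel": [0,0,-1],"delta_rot": [0,0,0],"fingers": -0.4},{"travel": [0,0,-1],"delta_rot": [0,0,0],"fingers": -0.2},{"travel": [0,0,-1],"delta_rot": [0,0,0],"fingers": 0},{"travel": [0,0,-0.45],"delta_rot": [0,0,0],"fingers": 0.2}], squeeze=60)

```text
clock: 17.35
tcp_pos: [0.5205, 0.2414, 0.0165]
orientation: [-0.002, -0.536, 0.844, -0.0]
wrist_force: [-0.7, 0.5, 0.4]
finger_gap: 0.0338
grip_force: 0.0
```

>>> carry_out(series=[{"travel": [0,0,0],"delta_rot": [0,0,0],"fingers": 0.5},{"travel": [0,0,0],"delta_rot": [0,0,0],"fingers": 1},{"travel": [0,0,0],"delta_rot": [0,0,0],"fingers": 1},{"travel": [0,0,0],"delta_rot": [0,0,0],"fingers": 1}])

```text
clock: 17.85
tcp_pos: [0.5226, 0.2426, 0.0187]
orientation: [0.0, -0.536, 0.844, -0.001]
wrist_force: [-0.4, -2.9, 2.9]
finger_gap: 0.009
grip_force: 59.5
```

```bash
python3 - <<'E'
from look import *
look()
t=cam('top'); print(carrier(t,(195,220,310,315)))
from tgt import *
where([492.3,181.1],-.437,[0.6,68,34],0,19)
g=t['color'].max(2); 
for nm,(x0,y0,x1,y1) in {'eyeA':(385,215,401,232),'eyeB':(372,306,388,323),'cap':(340,290,366,316)}.items():
    a=g[y0:y1,x0:x1]; m=(a>120) if nm!='cap' else (a<45)
    ys,xs=np.where(m); print(nm,np.round(ray(t,xs.mean()+x0,ys.mean()+y0,.045 if nm!='cap' else .012)*1000,1),len(xs))
E
```

```text
scene rect [492.2 180.2] [173.3  91.3] 65.66
((490.5686950683594, 173.58807373046875), (154.207275390625, 90.93208312988281), 65.01356506347656)
tcp [522.6 242.6  18.7] toolz [ 0.002 -0.001 -1.   ] tooly [-1.     0.002 -0.002] j [ 0.3   0.46 -0.28  0.82 -0.   -0.84] gap 0.009 F [-0.7 -2.9  5.2] t 17.95
tcp carrier [ 1.4 68.6 18.7] pad [ 1.4 68.6 37.7]
delta mm [-1.  -0.2 -3.7] units [-0.039 -0.007 -0.149] rot units [0.02 0.01 0.02]
eyeA [ 590.  -131.6   45. ] 106
eyeB [ 388.3 -100.3   45. ] 110
cap [412.6 -43.7  12. ] 104
```

>>> carry_out(series=[{"travel": [-0.05,-0.4,0],"delta_rot": [0,0,0.4],"fingers": 1},{"travel": [-0.05,-0.7,0],"delta_rot": [0,0,0.46],"fingers": 1},{"travel": [-0.05,-0.75,0],"delta_rot": [0,0,0.46],"fingers": 1},{"travel": [-0.05,-0.75,0],"delta_rot": [0,0,0.46],"fingers": 1},{"travel": [-0.05,-0.75,0],"delta_rot": [0,0,0.46],"fingers": 1}])

```text
clock: 18.58
tcp_pos: [0.5166, 0.1607, 0.0187]
orientation: [0.002, -0.628, 0.778, 0.001]
wrist_force: [-1.1, 6.0, 4.4]
finger_gap: 0.0088
grip_force: 59.6
```

>>> carry_out(series=[{"travel": [-0.05,-0.75,0],"delta_rot": [0,0,0.46],"fingers": 1},{"travel": [-0.05,-0.75,0],"delta_rot": [0,0,0.46],"fingers": 1},{"travel": [-0.05,-0.75,0],"delta_rot": [0,0,0.46],"fingers": 1},{"travel": [-0.05,-0.75,0],"delta_rot": [0,0,0.06],"fingers": 1},{"travel": [-0.05,-0.75,0],"delta_rot": [0,0,0],"fingers": 1}])

```text
clock: 19.2
tcp_pos: [0.5107, 0.0666, 0.0187]
orientation: [0.002, -0.682, 0.731, -0.0]
wrist_force: [0.8, 6.1, 4.2]
finger_gap: 0.0091
grip_force: 59.6
```

>>> carry_out(series=[{"travel": [-0.05,-0.75,0],"delta_rot": [0,0,0],"fingers": 1},{"travel": [-0.05,-0.4,0],"delta_rot": [0,0,0],"fingers": 1},{"travel": [0,0,0],"delta_rot": [0,0,0],"fingers": 1}])

```text
clock: 19.58
tcp_pos: [0.5081, 0.0364, 0.0187]
orientation: [0.001, -0.681, 0.732, -0.001]
wrist_force: [-0.1, 0.2, 5.4]
finger_gap: 0.0089
grip_force: 59.9
```

```bash
python3 - <<'E'
from look import *
s=cam('scene'); t=cam('top')
r=carrier(t,(290,220,420,320)); print('top',np.round(r[0],1),np.round(r[1],1),round(r[2],2))
r=carrier(s,(250,200,480,370)); print('sc',np.round(r[0],1),np.round(r[1],1),round(r[2],2))
from tgt import *
where([484.8,-288.4],-.0695,[0,312,37],0,19)
def up(c,x0,y0,x1,y1,k): return cv2.cvtColor(cv2.resize(c['color'][y0:y1,x0:x1],None,fx=k,fy=k,interpolation=cv2.INTER_CUBIC),cv2.COLOR_RGB2BGR)
A=up(s,220,150,420,300,2); B=up(t,290,210,470,330,2.2)
o=np.zeros((300,800,3),np.uint8); o[:300,:400]=A; o[:264,404:800]=B; cv2.imwrite('pics/s6.png',o)
E
```

```text
top [501.4 -70.6] [91.4 90.6] 85.92
sc [502.8 -31.6] [172.8  92.6] 86.47
tcp [508.2  36.3  18.7] toolz [ 0.003 -0.002 -1.   ] tooly [-1.     0.002 -0.003] j [-0.09  0.36 -0.46  0.75 -0.   -1.58] gap 0.0091 F [-0.1 -0.7  4.9] t 19.68
tcp carrier [  0.8 325.6  18.7] pad [  0.7 325.6  37.7]
delta mm [ -1.7 -13.5  -0.7] units [-0.068 -0.54  -0.028] rot units [0.02 0.02 0.02]
```

View pics/s6.png

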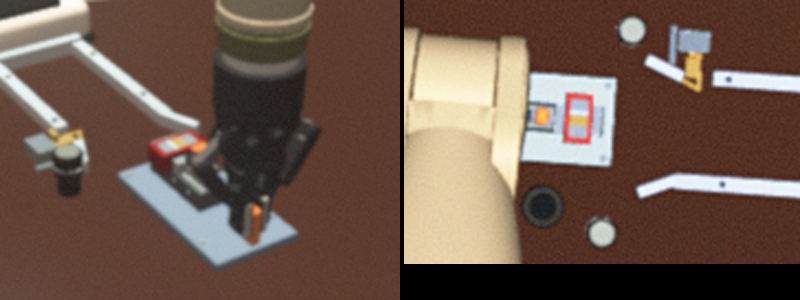

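The carrier lies square in front of the bay mouth, clear of the dust cap and both eyepieces. Sliding it in.

>>> carry_out(series=[{"travel": [-0.06,-0.5,0],"delta_rot": [0,0,0],"fingers": 1},{"travel": [-0.04,-0.5,0],"delta_rot": [0,0,0],"fingers": 1},{"travel": [-0.035,-0.5,0],"delta_rot": [0,0,0],"fingers": 1},{"travel": [-0.028,-0.4,0],"delta_rot": [0,0,0],"fingers": 1},{"travel": [-0.028,-0.4,0],"delta_rot": [0,0,0],"fingers": 1}])

```text
clock: 20.3
tcp_pos: [0.5033, -0.0193, 0.0187]
orientation: [0.002, -0.682, 0.731, -0.0]
wrist_force: [0.7, 7.2, 6.0]
finger_gap: 0.0088
grip_force: 60.1
```

>>> carry_out(series=[{"travel": [-0.028,-0.4,0],"delta_rot": [0,0,0],"fingers": 1},{"travel": [-0.028,-0.4,0],"delta_rot": [0,0,0],"fingers": 1},{"travel": [-0.028,-0.4,0],"delta_rot": [0,0,0],"fingers": 1},{"travel": [-0.028,-0.4,0],"delta_rot": [0,0,0],"fingers": 1}])

```text
clock: 20.8
tcp_pos: [0.4982, -0.0491, 0.0185]
orientation: [0.009, -0.685, 0.729, 0.009]
wrist_force: [-1.8, 55.7, 19.1]
finger_gap: 0.0089
grip_force: 64.8
```

```bash
python3 - <<'E'
from tgt import *
where([484.8,-288.4],-.0695,[0,68,37],0,19)
from look import *
s=cam('scene'); r=carrier(s,(230,180,420,330)); print('sc',np.round(r[0],1),np.round(r[1],1),round(r[2],2))
E
```

```text
tcp [498.2 -49.1  18.5] toolz [-0.001  0.025 -1.   ] tooly [-1.    -0.007  0.001] j [-0.27  0.35 -0.48  0.76  0.02 -1.78] gap 0.0089 F [-1.8 55.7 19.1] t 20.8
tcp carrier [ -3.2 239.7  18.5] pad [ -3.2 239.2  37.4]
delta mm [  -8.7 -171.5   -0.5] units [-0.348 -6.859 -0.018] rot units [-0.25  0.01 -0.07]
sc [ 496.5 -115.9] [174.3  93.4] 89.55
```

>>> carry_out(series=[{"travel": [0.1,0.5,0],"delta_rot": [0,0,0],"fingers": 1},{"travel": [0.02,0.3,0],"delta_rot": [0,0,0],"fingers": 1},{"travel": [0,0,0],"delta_rot": [0,0,0],"fingers": 1}])

```text
clock: 21.22
tcp_pos: [0.5024, -0.0412, 0.0185]
orientation: [-0.001, -0.681, 0.732, -0.001]
wrist_force: [-3.0, -1.7, 7.9]
finger_gap: 0.009
grip_force: 60.7
```

```bash
python3 - <<'E'
from tgt import *
where([484.8,-288.4],-.0695,[0,68,37],0,19)
from look import *
s=cam('scene'); t=cam('top')
def up(c,x0,y0,x1,y1,k): return cv2.cvtColor(cv2.resize(c['color'][y0:y1,x0:x1],None,fx=k,fy=k,interpolation=cv2.INTER_CUBIC),cv2.COLOR_RGB2BGR)
A=up(s,210,170,360,290,2.6); B=up(t,350,210,470,330,3.3)
o=np.zeros((400,800,3),np.uint8); o[:312,:390]=A; o[:396,400:796]=B; cv2.imwrite('pics/s7.png',o)
E
```

```text
tcp [502.4 -41.2  18.5] toolz [ 0.    -0.003 -1.   ] tooly [-1.     0.003 -0.   ] j [-0.24  0.35 -0.47  0.75 -0.   -1.74] gap 0.009 F [-3.  -1.7  7.9] t 21.23
tcp carrier [  0.4 247.9  18.5] pad [  0.4 247.9  37.5]
delta mm [ -12.9 -179.4   -0.5] units [-0.516 -7.176 -0.02 ] rot units [0.03 0.   0.03]
```

View pics/s7.png

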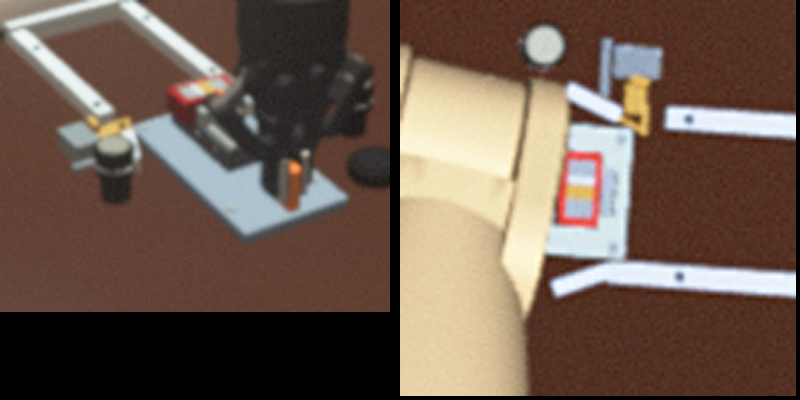

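The top crop shows the plate's front edge at x≈628, rows 130 to 258, against rail inner edges at about 132 and 263. The plate sits slightly too far to +x and is catching near the nose. I'll measure the offset to sub-pixel.

```bash
cat > off.py <<'E'
from m import *
def off(cols,rmid,half=30,z=.010,B=(484.8,-288.4),yaw=-.0695):
    t=cam('top'); g=cv2.GaussianBlur(cv2.cvtColor(t['color'],cv2.COLOR_RGB2GRAY),(0,0),.7).astype(float)
    out=[]
    for u in cols:
        l=g[:,u]; th=105.
        e=[]
        for d in(-1,1):
            r=rmid
            # start from outside: go from mid+d*12 outward to first crossing below th
            r=rmid+d*12
            while l[r]>th and abs(r-rmid)<half: r+=d
            f=(l[r-d]-th)/(l[r-d]-l[r]); e.append((r-d)+d*f)
        a,b=[toC(ray(t,u,v,z)*1000,np.array(B),yaw) for v in e]
        out.append([a[0],b[0],(a[0]+b[0])/2,a[1]])
    out=np.array(out); print(out.round(1)); f=np.polyfit(out[:,3],out[:,2],1); print('centre slope',f.round(4),'width',(out[:,0]-out[:,1]).mean().round(1))
E
python3 - <<'E'
from off import *
off(range(398,418,2),268)
E
```

```text
[[ 7.810e+01 -4.610e+01  1.600e+01  1.483e+02]
 [ 3.520e+01 -4.620e+01 -5.500e+00  1.411e+02]
 [ 4.620e+01 -4.630e+01 -0.000e+00  1.373e+02]
 [ 4.630e+01 -4.660e+01 -2.000e-01  1.328e+02]
 [ 4.660e+01 -4.620e+01  2.000e-01  1.283e+02]
 [ 4.610e+01 -4.660e+01 -2.000e-01  1.238e+02]
 [ 4.580e+01 -6.290e+01 -8.600e+00  1.193e+02]
 [ 4.600e+01 -6.210e+01 -8.000e+00  1.148e+02]
 [ 6.290e+01 -6.270e+01  1.000e-01  1.114e+02]
 [ 6.110e+01 -6.280e+01 -8.000e-01  1.068e+02]]
centre slope [  0.264  -34.0783] width 104.3
```

>>> carry_out(series=[{"travel": [-0.06,-0.1,0],"delta_rot": [0,0,-0.15],"fingers": 1},{"travel": [-0.007,-0.1,0],"delta_rot": [0,0,0],"fingers": 1},{"travel": [0,0,0],"delta_rot": [0,0,0],"fingers": 1}])

```text
clock: 21.75
tcp_pos: [0.5018, -0.0433, 0.0185]
orientation: [0.002, -0.677, 0.736, 0.001]
wrist_force: [1.0, 10.0, 6.1]
finger_gap: 0.009
grip_force: 60.4
```

>>> carry_out(series=[{"travel": [-0.007,-0.1,0],"delta_rot": [0,0,0],"fingers": 1},{"travel": [0,0,0],"delta_rot": [0,0,0],"fingers": 1}])

```text
clock: 22.0
tcp_pos: [0.5015, -0.0453, 0.0185]
orientation: [0.003, -0.677, 0.736, 0.001]
wrist_force: [1.6, 11.8, 7.0]
finger_gap: 0.0089
grip_force: 60.5
```

>>> carry_out(series=[{"travel": [-0.007,-0.1,0],"delta_rot": [0,0,0],"fingers": 1},{"travel": [0,0,0],"delta_rot": [0,0,0],"fingers": 1}])

```text
clock: 22.25
tcp_pos: [0.5012, -0.0461, 0.0185]
orientation: [0.004, -0.677, 0.736, 0.002]
wrist_force: [2.4, 17.9, 8.4]
finger_gap: 0.0088
grip_force: 60.8
```

```bash
python3 - <<'E'
from tgt import *
where([484.8,-288.4],-.0695,[0,68,37],0,19)
s=env.get_state(); print(s['ft_torque'])
from off import *
off(range(402,414,2),268)
E
```

```text
tcp [501.2 -46.1  18.5] toolz [ 0.002  0.008 -1.   ] tooly [-1.     0.013 -0.002] j [-0.26  0.35 -0.47  0.75  0.01 -1.75] gap 0.0088 F [ 2.4 17.9  8.4] t 22.25
tcp carrier [ -0.5 242.8  18.5] pad [ -0.5 242.6  37.5]
delta mm [ -11.7 -174.4   -0.5] units [-0.467 -6.977 -0.019] rot units [-0.08  0.03  0.13]
[ 3.20019245 -0.10382281  0.1475284 ]
[[ 78.5 -47.1  15.7 139.4]
 [ 77.4 -47.2  15.1 134.8]
 [ 71.5 -47.2  12.1 129.9]
 [ 45.  -47.6  -1.3 123.8]
 [ 45.  -62.9  -9.  119.3]
 [ 45.5 -62.2  -8.4 114.8]]
centre slope [   1.1841 -146.3229] width 112.8
```

>>> carry_out(series=[{"travel": [0,-0.1,0],"delta_rot": [0,0,0.08],"fingers": 1},{"travel": [0,0,0],"delta_rot": [0,0,0],"fingers": 1}])

```text
clock: 22.55
tcp_pos: [0.5004, -0.0468, 0.0184]
orientation: [0.005, -0.681, 0.732, 0.004]
wrist_force: [0.3, 24.2, 11.0]
finger_gap: 0.0094
grip_force: 61.2
```

>>> carry_out(series=[{"travel": [0,-0.1,0],"delta_rot": [0,0,0],"fingers": 1},{"travel": [0,0,0],"delta_rot": [0,0,0],"fingers": 1}])

```text
clock: 22.8
tcp_pos: [0.4999, -0.0472, 0.0184]
orientation: [0.006, -0.681, 0.732, 0.005]
wrist_force: [-0.8, 30.8, 13.6]
finger_gap: 0.009
grip_force: 61.6
```

```bash
python3 - <<'E'
from tgt import *
where([484.8,-288.4],-.0695,[0,68,37],0,19)
s=env.get_state(); print(s['ft_torque'])
from off import *
t=cam('top'); H=hsv(t); h=H[...,0].astype(int)
# catch brass pixels
m=(h>=14)&(h<=30)&(H[...,1]>110)&(H[...,2]>110); m[:,:405]=0;m[:,440:]=0;m[:225]=0;m[265:]=0
ys,xs=np.where(m); P=np.array([toC(ray(t,x,y,.012)*1000,np.array([484.8,-288.4]),-.0695) for x,y in zip(xs,ys)]); print('catch',len(P),P.min(0),P.max(0),P.mean(0))
# plate front edge
for r in range(252,290,5): 
    l=cv2.cvtColor(t['color'],cv2.COLOR_RGB2GRAY)[r,400:440].astype(int); k=np.where(l<105)[0]; k=k[k>5]; print(r,toC(ray(t,400+k[0]-.5,r,.01)*1000,np.array([484.8,-288.4]),-.0695))
E
```

```text
tcp [499.9 -47.2  18.4] toolz [ 0.     0.016 -1.   ] tooly [-1.     0.002  0.   ] j [-0.26  0.35 -0.47  0.75  0.02 -1.76] gap 0.009 F [-0.8 30.8 13.6] t 22.8
tcp carrier [ -1.7 241.7  18.4] pad [ -1.7 241.3  37.4]
delta mm [ -10.4 -173.4   -0.4] units [-0.416 -6.934 -0.016] rot units [-0.16  0.01  0.02]
[5.52081897 0.08280057 0.35278213]
catch 121 [43.7 85.8] [ 79.6 104.9] [62.36363636 94.76942149]
252 [37.  88.4]
257 [25.6 90. ]
262 [14.5 89.3]
267 [ 3.3 88.6]
272 [-8.1 90.2]
277 [-19.2  89.5]
282 [-30.4  88.8]
287 [-41.5  88.1]
```

>>> carry_out(series=[{"travel": [0,0,0.06],"delta_rot": [0,0,0],"fingers": 1},{"travel": [0,0,0.06],"delta_rot": [0,0,0],"fingers": 1},{"travel": [0,0,0],"delta_rot": [0,0,0],"fingers": 1}])

```text
clock: 23.22
tcp_pos: [0.4982, -0.0479, 0.0196]
orientation: [0.004, -0.682, 0.732, 0.006]
wrist_force: [-0.1, 25.4, 0.2]
finger_gap: 0.0091
grip_force: 60.5
```

```bash
python3 - <<'E'
from tgt import *
where([484.8,-288.4],-.0695,[0,68,37],0,19)
print(env.get_state()['ft_torque'])
E
```

```text
tcp [498.2 -47.9  19.6] toolz [-0.004  0.014 -1.   ] tooly [-1.     0.002  0.004] j [-0.26  0.35 -0.47  0.76  0.01 -1.76] gap 0.0091 F [-0.1 25.4  0.2] t 23.23
tcp carrier [ -3.4 240.9  19.6] pad [ -3.3 240.6  38.6]
delta mm [  -8.7 -172.7   -1.6] units [-0.346 -6.907 -0.064] rot units [-0.14 -0.03  0.02]
[ 4.90600371 -0.14173097  0.82950953]
```

>>> carry_out(series=[{"travel": [0.1,-0.05,0],"delta_rot": [0,0,-0.1],"fingers": 1},{"travel": [0,-0.05,0],"delta_rot": [0,0,0],"fingers": 1},{"travel": [0,0,0],"delta_rot": [0,0,0],"fingers": 1}])

```text
clock: 23.6
tcp_pos: [0.4994, -0.0479, 0.0193]
orientation: [0.005, -0.678, 0.735, 0.009]
wrist_force: [-2.0, 33.8, 6.0]
finger_gap: 0.0089
grip_force: 61.2
```

```bash
cat > st.py <<'E'
from tgt import *
where([484.8,-288.4],-.0695,[0,68,37],0,19)
print(env.get_state()['ft_torque'].round(2))
from m import *
B=np.array([484.8,-288.4])
t=cam('top'); H=hsv(t); h=H[...,0].astype(int); g=cv2.cvtColor(t['color'],cv2.COLOR_RGB2GRAY)
m=(h>=14)&(h<=30)&(H[...,1]>110)&(H[...,2]>110); m[:,:405]=0;m[:,440:]=0;m[:225]=0;m[265:]=0
ys,xs=np.where(m); P=np.array([toC(ray(t,x,y,.012)*1000,B,-.0695) for x,y in zip(xs,ys)])
if len(P): print('catch',len(P),P.min(0),P.max(0),P.mean(0).round(1))
E
python3 st.py; python3 - <<'E'
import cv2,glob
# same brass measure on the first top picture
from m import *
t=cam('top'); a=cv2.cvtColor(cv2.imread('pics/top0.png'),cv2.COLOR_BGR2RGB); c=dict(t); c['color']=a
H=hsv(c);h=H[...,0].astype(int);m=(h>=14)&(h<=30)&(H[...,1]>110)&(H[...,2]>110); m[:,:405]=0;m[:,440:]=0;m[:225]=0;m[265:]=0
ys,xs=np.where(m); B=np.array([484.8,-288.4]); P=np.array([toC(ray(c,x,y,.012)*1000,B,-.0695) for x,y in zip(xs,ys)]); print('rest',len(P),P.min(0),P.max(0),P.mean(0).round(1))
# gray window around catch at rest and now
for im in(a,t['color']): print(cv2.cvtColor(im,cv2.COLOR_RGB2GRAY)[240:256,408:440:1])
E
```

```text
tcp [499.4 -47.9  19.3] toolz [-0.006  0.019 -1.   ] tooly [-1.     0.01   0.006] j [-0.27  0.35 -0.47  0.76  0.02 -1.76] gap 0.0089 F [-2.  33.8  6. ] t 23.6
tcp carrier [ -2.2 240.9  19.3] pad [ -2.  240.6  38.3]
delta mm [  -9.9 -172.7   -1.3] units [-0.394 -6.907 -0.053] rot units [-0.19 -0.05  0.1 ]
[6.3  0.08 0.78]
catch 126 [43.7 85.8] [ 81.7 104.9] [62.8 94.7]
rest 133 [38.9 85.7] [ 77.4 106.2] [58.4 94.7]
[[243 243 240 226 195 149 103  70  53  79 168 191 191 190 196 188 140  71
   55  59  57  60  54  61  57  56  55  52  52  49  53  53]
 [242 243 243 241 244 226 192 153 101  95 166 192 194 191 192 194 138  78
   55  46  59  56  60  79  80  83  71  72  70  71  70  58]
 [241 242 243 242 242 244 243 229 187 137 170 193 195 192 195 193 164 105
   57  59  53  59  93 150 168 174 165 158 160 154 143 132]
 [195 226 240 243 245 244 245 245 234 178 175 191 197 192 192 199 184 127
   63  59  55  67 131 220 244 243 240 241 240 234 219 221]
 [ 96 139 191 230 240 242 244 245 223 157 151 172 174 183 188 195 190 127
   69  60  52  67 140 229 243 243 241 240 235 213 224 237]
 [ 57  68 101 144
[... 2875 characters left out ...]
9  52  52  62  64  59  62  73  76]
 [217 189 168 208 230 229 229 229 226 228 215 204 202 222 223 145  66  46
   56  53  58  54  57  52  53  57  48  54  49  51  54  54]
 [218 187 165 207 227 230 226 229 229 224 204 188 192 216 219 149  67  52
   54  59  57  56  60  55  56  55  54  59  57  51  53  55]
 [216 193 170 212 227 226 228 227 230 225 210 194 205 221 218 153  72  56
   56  51  62  56  59  55  58  56  64  53  52  53  55  59]
 [217 201 187 219 229 230 230 229 228 226 223 223 221 230 223 149  68  58
   50  56  59  57  58  55  55  51  59  56  60  57  54  62]
 [199 178 189 211 222 223 225 228 228 230 230 228 228 232 209 136  66  55
   55  57  56  59  60  55  58  57  61  59  60  60  56  58]]
```

>>> carry_out(series=[{"travel": [0.12,-0.1,0.05],"delta_rot": [0,0,0],"fingers": 1},{"travel": [0,-0.1,0],"delta_rot": [0,0,0],"fingers": 1},{"travel": [0,0,0],"delta_rot": [0,0,0],"fingers": 1}])

```text
clock: 24.08
tcp_pos: [0.5033, -0.0622, 0.0204]
orientation: [-0.001, -0.675, 0.738, 0.002]
wrist_force: [-3.6, 3.9, -7.5]
finger_gap: 0.0089
grip_force: 58.9
```

```bash
python3 st.py; python3 - <<'E'
from m import *
t=cam('top'); print(cv2.cvtColor(t['color'],cv2.COLOR_RGB2GRAY)[244:253,414:430])
E
```

```text
tcp [503.3 -62.2  20.4] toolz [-0.005  0.001 -1.   ] tooly [-1.     0.019  0.005] j [-0.28  0.36 -0.45  0.77 -0.   -1.76] gap 0.0089 F [-3.6  3.9 -7.5] t 24.07
tcp carrier [  2.7 227.   20.4] pad [  2.8 227.   39.4]
delta mm [ -13.8 -158.4   -2.4] units [-0.55  -6.336 -0.098] rot units [-0.01 -0.05  0.19]
[ 1.12  0.76 -0.49]
catch 130 [45.6 85.9] [ 81.8 105.5] [63.6 95. ]
[[214 214 186 151 130 113  79  61  73 146 180 126  65  52  52  69]
 [218 215 185 150 159 161 142 103  98 147 174 124  63  55  56  64]
 [223 218 191 122 117 154 171 162 154 179 182 120  61  49  50  71]
 [222 217 180 114  73  95 135 156 174 186 170 107  59  48  55  78]
 [221 216 186 145 122 103 101 119 144 167 161 103  66  58  58  78]
 [223 207 186 185 201 188 168 167 166 177 175 150 132 136 127 101]
 [217 200 170 211 230 226 229 231 228 227 223 213 207 213 205 169]
 [216 192 164 208 228 229 230 230 230 228 221 204 201 218 224 200]
 [218 189 163 206 229 227 224 228 225 226 214 197 194 201 214 182]]
```

It is past the catch nose. I'll re-centre, take off the lift and slide on.

>>> carry_out(series=[{"travel": [-0.09,0,-0.07],"delta_rot": [0,0,0.19],"fingers": 1},{"travel": [-0.02,-0.3,0],"delta_rot": [0,0,0],"fingers": 1},{"travel": [-0.028,-0.4,0],"delta_rot": [0,0,0],"fingers": 1},{"travel": [-0.028,-0.4,0],"delta_rot": [0,0,0],"fingers": 1}])

```text
clock: 24.68
tcp_pos: [0.5, -0.0906, 0.0195]
orientation: [-0.001, -0.682, 0.731, 0.001]
wrist_force: [-4.5, 5.5, -4.0]
finger_gap: 0.009
grip_force: 59.0
```

```bash
python3 st.py
```

```text
tcp [500.  -90.6  19.5] toolz [-0.003  0.    -1.   ] tooly [-1.    -0.     0.003] j [-0.34  0.36 -0.46  0.76 -0.   -1.84] gap 0.009 F [-4.5  5.5 -4. ] t 24.68
tcp carrier [  1.5 198.4  19.5] pad [  1.5 198.4  38.5]
delta mm [ -10.5 -130.    -1.5] units [-0.421 -5.2   -0.061] rot units [-0.01 -0.03 -0.  ]
[ 1.09  0.79 -0.34]
catch 44 [68.2 87.6] [ 84.1 103.5] [76.3 95.2]
```

>>> carry_out(series=[{"travel": [-0.05,-0.4,-0.04],"delta_rot": [0,0,0],"fingers": 1},{"travel": [-0.03,-0.4,0],"delta_rot": [0,0,0],"fingers": 1},{"travel": [-0.03,-0.4,0],"delta_rot": [0,0,0],"fingers": 1},{"travel": [-0.028,-0.4,0],"delta_rot": [0,0,0],"fingers": 1},{"travel": [-0.028,-0.4,0],"delta_rot": [0,0,0],"fingers": 1}])

```text
clock: 25.35
tcp_pos: [0.4962, -0.1404, 0.0189]
orientation: [-0.001, -0.682, 0.731, 0.001]
wrist_force: [-4.4, 5.2, -2.8]
finger_gap: 0.009
grip_force: 59.2
```

```bash
python3 st.py
```

```text
tcp [ 496.2 -140.4   18.9] toolz [-0.002  0.    -1.   ] tooly [-1.    -0.001  0.002] j [-0.43  0.37 -0.44  0.77 -0.   -1.93] gap 0.009 F [-4.4  5.2 -2.8] t 25.35
tcp carrier [  1.1 148.5  18.9] pad [  1.2 148.4  37.9]
delta mm [ -6.7 -80.2  -0.9] units [-0.268 -3.207 -0.034] rot units [-0.   -0.02 -0.01]
[ 1.08  0.81 -0.06]
```

>>> carry_out(series=[{"travel": [-0.028,-0.4,0],"delta_rot": [0,0,0],"fingers": 1},{"travel": [-0.028,-0.4,0],"delta_rot": [0,0,0],"fingers": 1},{"travel": [-0.028,-0.4,0],"delta_rot": [0,0,0],"fingers": 1},{"travel": [-0.028,-0.4,0],"delta_rot": [0,0,0],"fingers": 1},{"travel": [-0.028,-0.4,0],"delta_rot": [0,0,0],"fingers": 1}])

```text
clock: 26.02
tcp_pos: [0.4924, -0.1901, 0.0188]
orientation: [-0.001, -0.683, 0.731, 0.001]
wrist_force: [-5.4, 6.0, -1.4]
finger_gap: 0.009
grip_force: 59.3
```

>>> carry_out(series=[{"travel": [-0.028,-0.4,0],"delta_rot": [0,0,0],"fingers": 1},{"travel": [-0.028,-0.4,0],"delta_rot": [0,0,0],"fingers": 1},{"travel": [0,0,0],"delta_rot": [0,0,0],"fingers": 1}])

```text
clock: 26.4
tcp_pos: [0.4911, -0.2114, 0.0188]
orientation: [-0.002, -0.682, 0.731, 0.0]
wrist_force: [-5.6, 0.8, -3.2]
finger_gap: 0.0087
grip_force: 59.1
```

```bash
python3 st.py
```

```text
tcp [ 491.1 -211.4   18.8] toolz [-0.003 -0.002 -1.   ] tooly [-1.    -0.     0.003] j [-0.56  0.4  -0.39  0.78 -0.   -2.06] gap 0.0087 F [-5.6  0.8 -3.2] t 26.4
tcp carrier [ 0.9 77.2 18.8] pad [ 1.  77.3 37.8]
delta mm [-1.5 -9.1 -0.8] units [-0.062 -0.365 -0.032] rot units [ 0.02 -0.03 -0.  ]
[0.28 0.99 0.13]
catch 117 [47.7 86.1] [ 84.1 104.8] [64.9 94.7]
```

>>> carry_out(series=[{"travel": [-0.02,-0.2,0],"delta_rot": [0,0,0],"fingers": 1},{"travel": [-0.01,-0.12,0],"delta_rot": [0,0,0],"fingers": 1},{"travel": [0,0,0],"delta_rot": [0,0,0],"fingers": 1}])

```text
clock: 26.82
tcp_pos: [0.4903, -0.2183, 0.0187]
orientation: [-0.001, -0.682, 0.731, 0.001]
wrist_force: [-5.8, 5.2, -3.0]
finger_gap: 0.0086
grip_force: 59.2
```

>>> carry_out(series=[{"travel": [-0.004,-0.06,0],"delta_rot": [0,0,0],"fingers": 1},{"travel": [0,0,0],"delta_rot": [0,0,0],"fingers": 1}])

```text
clock: 27.08
tcp_pos: [0.4902, -0.2196, 0.0187]
orientation: [-0.001, -0.683, 0.731, 0.001]
wrist_force: [-5.0, 4.5, -1.9]
finger_gap: 0.0088
grip_force: 59.2
```

```bash
python3 st.py
```

```text
tcp [ 490.2 -219.6   18.7] toolz [-0.003 -0.    -1.   ] tooly [-1.    -0.001  0.003] j [-0.57  0.4  -0.38  0.79 -0.   -2.07] gap 0.0088 F [-5.   4.5 -1.9] t 27.07
tcp carrier [ 0.6 69.  18.7] pad [ 0.7 69.  37.7]
delta mm [-0.7 -0.9 -0.7] units [-0.027 -0.037 -0.03 ] rot units [-0.   -0.03 -0.01]
[0.87 0.89 0.1 ]
catch 123 [45.6 86.1] [ 83.9 104.9] [64.5 94.8]
```

>>> carry_out(series=[{"travel": [-0.004,-0.06,0],"delta_rot": [0,0,0],"fingers": 1},{"travel": [0,0,0],"delta_rot": [0,0,0],"fingers": 1}])

```text
clock: 27.38
tcp_pos: [0.4904, -0.2212, 0.0188]
orientation: [-0.001, -0.683, 0.731, 0.001]
wrist_force: [-4.8, 4.2, -2.9]
finger_gap: 0.0093
grip_force: 59.2
```

>>> carry_out(series=[{"travel": [-0.004,-0.06,0],"delta_rot": [0,0,0],"fingers": 1},{"travel": [0,0,0],"delta_rot": [0,0,0],"fingers": 1}])

```text
clock: 27.62
tcp_pos: [0.4902, -0.2227, 0.0188]
orientation: [-0.001, -0.682, 0.731, 0.001]
wrist_force: [-4.7, 4.8, -3.4]
finger_gap: 0.0093
grip_force: 59.2
```

```bash
python3 st.py
```

```text
tcp [ 490.2 -222.7   18.8] toolz [-0.002  0.    -1.   ] tooly [-1.    -0.001  0.002] j [-0.57  0.41 -0.38  0.79 -0.   -2.08] gap 0.0093 F [-4.7  4.8 -3.4] t 27.62
tcp carrier [ 0.9 66.  18.8] pad [ 0.9 66.  37.8]
delta mm [-0.7  2.1 -0.8] units [-0.029  0.084 -0.032] rot units [-0.   -0.02 -0.01]
[0.89 0.81 0.1 ]
catch 132 [38.9 85.9] [ 77.4 106.2] [58.4 94.9]
```

>>> carry_out(series=[{"travel": [-0.02,-0.05,-0.02],"delta_rot": [0,0,0],"fingers": 1},{"travel": [-0.01,-0.02,-0.01],"delta_rot": [0,0,0],"fingers": 1},{"travel": [0,0,0],"delta_rot": [0,0,0],"fingers": 1}])

```text
clock: 28.05
tcp_pos: [0.4901, -0.2242, 0.0185]
orientation: [-0.0, -0.683, 0.731, 0.001]
wrist_force: [-4.0, 7.5, -0.1]
finger_gap: 0.0088
grip_force: 59.5
```

>>> carry_out(series=[{"travel": [0,0,0],"delta_rot": [0,0,0],"fingers": 0.6},{"travel": [0,0,0],"delta_rot": [0,0,0],"fingers": 0.3},{"travel": [0,0,0.4],"delta_rot": [0,0,0],"fingers": 0.1},{"travel": [0,0,1],"delta_rot": [0,0,0],"fingers": 0},{"travel": [0,0,1],"delta_rot": [0,0,0],"fingers": 0}])

```text
clock: 28.68
tcp_pos: [0.4914, -0.2258, 0.0801]
orientation: [-0.0, -0.682, 0.731, -0.001]
wrist_force: [0.4, -0.8, 0.0]
finger_gap: 0.0427
grip_force: 0.0
```

>>> carry_out(series=[{"travel": [0,1,1],"delta_rot": [0,0,0],"fingers": 0},{"travel": [0,1,1],"delta_rot": [0,0,0],"fingers": 0},{"travel": [0,1,1],"delta_rot": [0,0,0],"fingers": 0},{"travel": [-0.5,1,0.5],"delta_rot": [0,0,0],"fingers": 0},{"travel": [-0.5,1,0],"delta_rot": [0,0,0],"fingers": 0}])

```text
clock: 29.3
tcp_pos: [0.4672, -0.1002, 0.1685]
orientation: [0.001, -0.682, 0.731, -0.003]
wrist_force: [-0.2, 0.8, -0.1]
finger_gap: 0.0426
grip_force: 0.0
```

>>> carry_out(series=[{"travel": [-0.5,1,0],"delta_rot": [0,0,0],"fingers": 0},{"travel": [-0.5,1,0],"delta_rot": [0,0,0],"fingers": 0},{"travel": [-0.5,1,0],"delta_rot": [0,0,0],"fingers": 0},{"travel": [0,1,0],"delta_rot": [0,0,0],"fingers": 0},{"travel": [0,0,0],"delta_rot": [0,0,0],"fingers": 0}])

```text
clock: 29.92
tcp_pos: [0.4288, 0.0006, 0.1671]
orientation: [0.0, -0.683, 0.73, -0.001]
wrist_force: [0.1, 0.0, -0.1]
finger_gap: 0.0424
grip_force: 0.0
```

```bash
python3 st.py; python3 - <<'E'
from m import *
t=cam('top'); B=np.array([484.8,-288.4]); save(t,'end.png')
a=t['color'].astype(int)
for b in orange(t,.05,(400,240,480,300)): print('orange',b[0],'z46',toC(ray(t,*b[1],.046)*1000,B,-.0695),'z66',toC(ray(t,*b[1],.066)*1000,B,-.0695))
g=cv2.cvtColor(t['color'],cv2.COLOR_RGB2GRAY)
for r in(255,262,280,287):
    l=g[r,405:440].astype(int); k=np.where(l>105)[0]; k=k[k>2][0]; f=(105-l[k-1])/(l[k]-l[k-1]); print(r,toC(ray(t,405+k-1+f,r,.01)*1000,B,-.0695))
H=hsv(t); m=((H[...,0]<6)|(H[...,0]>172))&(H[...,1]>150)&(H[...,2]>100); m[:240]=0;m[300:]=0;m[:,:420]=0;m[:,520:]=0
ys,xs=np.where(m); P=np.array([toC(ray(t,x,y,.05)*1000,B,-.0695) for x,y in zip(xs,ys)]); print('spec',P.min(0),P.max(0), cv2.minAreaRect(P.astype(np.float32)))
# other things: compare with first picture
a0=cv2.cvtColor(cv2.imread('pics/top0.png'),cv2.COLOR_BGR2RGB).astype(int)
d=(abs(a0-a).max(2)>60).astype(np.uint8); n,_,st,ce=cv2.connectedComponentsWithStats(cv2.morphologyEx(d,cv2.MORPH_OPEN,np.ones((2,2),np.uint8)))
print([st[i].tolist() for i in range(1,n) if st[i,4]>8])
E
```

```text
tcp [428.8   0.6 167.1] toolz [ 0.002 -0.002 -1.   ] tooly [-1.    -0.003 -0.002] j [-0.19  0.06 -0.43  1.08 -0.   -1.69] gap 0.0424 F [ 0.1  0.  -0.1] t 29.93
tcp carrier [-75.9 284.4 167.1] pad [-75.9 284.4 186.1]
delta mm [  60.7 -221.1 -149.1] units [ 2.427 -8.846 -5.966] rot units [ 0.02  0.02 -0.03]
[ 0.   -0.01 -0.01]
catch 131 [38.9 85.7] [ 77.4 106.2] [58.2 94.7]
orange 39 z46 [46.9 98.6] z66 [ 45.9 101.8]
orange 28 z46 [ 0.9 68.3] z66 [ 0.6 71.9]
orange 37 z46 [  1.7 -15.2] z66 [  1.3 -10.3]
255 [30.5 84.3]
262 [14.8 83.8]
280 [-25.5  83.9]
287 [-41.2  83.8]
spec [-22.  -59.6] [ 24.3 -33.1] ((1.1854209899902344, -46.34695053100586), (26.325023651123047, 46.3447265625), 89.69029998779297)
[[211, 234, 85, 68, 3133], [425, 249, 78, 46, 2977], [334, 267, 9, 10, 60], [263, 275, 121, 205, 14361], [381, 313, 2, 6, 12], [2, 386, 10, 4, 24], [26, 388, 7, 9, 30], [15, 395, 4, 4, 12], [32, 398, 12, 11, 39], [0, 405, 14, 11, 50], [32, 406, 7, 13, 52], [40, 411, 4, 3, 12], [39, 415, 7, 11, 37], [73, 419, 7, 4, 15], [4, 421, 6, 10, 24], [68, 420, 4, 4, 11], [0, 423, 4, 7, 23], [33, 422, 4, 4, 11], [46, 423, 16, 11, 78], [5, 429, 14, 23, 74], [32, 429, 4, 3, 10], [29, 433, 5, 4, 12], [290, 450, 72, 30, 1155], [357, 451, 8, 20, 102], [258, 456, 7, 24, 63], [362, 472, 5, 5, 18]]
```

```bash
python3 -c "
from workcell import env
print(env.hand_in())"
```

```text
the job is handed in; nothing more can be done
None
```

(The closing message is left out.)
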